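Shut the coffee tins, then put the washed coasters and spoons away

ROBOT

A 6-joint arm with a two-finger parallel gripper is mounted at the origin on the work surface. World frame = base frame: x ahead of the robot, y to its left, z up, the work surface at z = 0. Lengths are in m, angles in degrees, forces in N, time in s.
With the tool pointing down it reaches from about 0.35 to 0.875 m from the base axis. Payload 4.2 kg.
Tool frame: the origin (TCP) lies at the very end of the fingers, on their centre line; the grasp point (between the pads) lies 19 mm behind it; z points along the fingers, y is the line along which they close (so a half turn about z gives the same grasp; the last joint's range is limited). The gripper opens to 87 mm and grips with 3 to 60 N. Pads are 19 mm wide; open, the fingers measure 117 mm over their backs; the gripper's body (75 mm by 190 mm) begins 51 mm behind the grasp point.
Start: joints at [-57.491, 22.042, 0.453, 0, -68.411, -14.817], TCP at [0.19, -0.595, 0.223] pointing down, gripper open.
Joint ranges: [-179.83, 179.83], [-69.29, 118.12], [-61.27, 80.66], [-181.25, 117.63], [-171.15, -9.14], [-177.46, 177.46]. Speed limits (degrees/s): [159.86, 159.86, 180, 180, 180, 180].

INTERFACE

Orientations are given as a 3x3 rotation matrix whose columns are the frame's x, y, z axes.
In Python, from station import r gives the robot as it stands.
- The arm moves only by the tool jog_arm, never from a script. Its argument "plan" is text: rows parted by semicolons, each of 7 numbers parted by spaces: the shift along the tool's x, y, z normalised to -1 to 1, where 1 is 0.025 m, then the turn, a rotation vector about the tool's x, y, z normalised to -1 to 1, where 1 is 8 degrees, then the closure, from -1 (fully open) to 1 (shut). A call has exactly 10 rows; each row shifts and turns the commanded pose from where the row before left it, along the tool's axes as they then stand; what a row does not reach is not made up. A row lasts 1/10 s, in which the tool goes at most 50 mm and 8.59 degrees, less where a joint would pass 70% of its speed; a pose out of reach is approached as far as the arm can. A call with a number of a shift or a turn outside -1 to 1 is refused whole. A call with a gripper value outside its range is refused whole. The fingers move at their own pace and stop on an object; the grip force is fixed at half the most. Time passes only in rows, so rows that do not move let the fingers close, or fill a call up. It gives the time, the measured TCP pose, the force, the opening and the grip force at its end, in the units of the state.
- r.sense(): the state, without advancing time (a new reading comes with each control period).
- r.capture(name): name is "scene" or "top"; returns (picture, depth): 420x560x3 uint8, red, green, blue; 420x560 float32, m along the optical axis (not along the pixel's ray), 0 where there is no reading.
- r.get_calibration(name): a dict with "mtx" (3x3 intrinsics, pixels), "extrinsics" (4x4, takes a point from camera to world coordinates). Camera axes: x right, y up, looking along -z (the intrinsics and any distortion apply to the point x, -y, -z); pixel columns grow to the right and rows downward; lengths in m; the calibration is good to about 2 mm. A picture is of the moment at which its call begins. get_calibration takes no time and is no camera call.
- r.finish_job(): hands the job in; it is judged then, once.
The state is a dict: "time_s": time; "joints": joint angles; "joint_velocities": joint speeds; "effort": joint torques, N m; "tcp_pos": TCP position; "ee_rot": TCP orientation; "wrist_force": force on the tool from outside, world axes, zero at the start; "moment": the same for the moment, N m; "gripper_width": opening from 0.0 (shut) to 1.0 (fully open); "gripper_force": force on a finger pad.
Only numpy, scipy, OpenCV 4.12 (cv2) and the standard library are available. Lean on these libraries where they do the work, as an engineer would, in place of code of your own. Each camera call takes 0.05 s, during which the arm holds its last target. There are 200 camera calls.

TASK

The coasters and spoons have just been washed and are still wet, so first screw the captive caps of both tins fully home, before lifting any of them. Then slide every coaster up out of the steel drying rack and stand it upright in a slot of the dark wooden caddy, down on its floor, and lay every spoon level in the black steel spoon rest, middle over the rest, its handle down in a notch of both uprights. Leave the tins shut, and the two cups and the glass saucer where they are.

Things in the scene. Friction and masses are not known exactly. Their poses are not given: they have to be found in the camera images.
- tin_a: one of two like fixed upright tins, brushed aluminium, 80 mm across, 95 mm tall, in a steel screw cap; origin at the centre of the underside, z up. Any of the three far places may hold it.
- tin_b: the other such tin, same size, same origin
- tin_a_cap (a joint): rad the captive cap of tin_a is unscrewed: 0 is fully home against a stop; grows as it turns anticlockwise seen from above about the tin's axis, to at most 3.0. It rises 3 mm per rad and stays where left (0.12 N m friction). A 68 mm disc 8 mm high, on it a round ribbed grip 54 mm across, 34 mm high; home, the dark tab on the rim meets the dark mark on the shoulder.
- tin_b_cap (a joint): the same for tin_b
- tin_a_cap_top (a point): centre of the top face of tin_a's cap; 137 mm above the counter when home; the round grip is the 34 mm below it
- tin_b_cap_top (a point): the same for tin_b
- drying_rack: fixed steel drying rack, 150 mm (its x) by 104 mm (its y), wire sides up to 37 mm high at y = +-47.5 mm; origin at the centre of the underside, z up. Three slots at x = -45, 0, +45 mm, each 13 mm wide (x) and 88 mm long (y) between 4 mm plates that reach up to 40 mm; slot floor at z = 6 mm. At the left or the right.
- caddy: fixed dark wooden caddy, 150 mm (its x) by 104 mm (its y), wooden sides up to 42 mm high at y = +-47.5 mm; origin at the centre of the underside, z up. Same three slots: x = -45, 0, +45 mm, 13 mm wide (x), 88 mm long (y), plates up to 40 mm, floor at z = 6 mm. Empty at the start; on the other side from the drying rack.
- spoon_rest: fixed black steel spoon rest, 110 mm (its x) by 116 mm (its y); origin at the centre of the underside, z up. Two upright plates 6 mm thick at x = -45 and +45 mm, each with two notches 20 mm wide at y = -30 and +30 mm; notch floors at z = 50 mm, prong tops 74 mm. A spoon lies along x, handle in a notch of both plates. At a far place, in line with the tins.
- spoon0: long steel spoon lying flat, 200 mm along its x, 90 g; straight handle 12 mm wide (y) and 10 mm high from x = -100 to +65 mm, dished bowl 40 mm across centred at x = +80 mm, 10 mm high; origin on the underside near its centre of mass; z up. May be absent.
- spoon1: another such spoon; may be absent
- coaster0: square-cornered wooden coaster standing on edge in a slot of the drying rack: 7 mm thick (its x), 80 mm wide (its y), 90 mm tall (its z), 60 g; origin at the centre of its lower edge. It may lean up to 0.15 rad in a slot. May be absent.
- coaster1: square-cornered wooden coaster standing on edge in a slot of the drying rack: 7 mm thick (its x), 80 mm wide (its y), 90 mm tall (its z), 60 g; origin at the centre of its lower edge. It may lean up to 0.15 rad in a slot. May be absent.
- coaster2: square-cornered wooden coaster standing on edge in a slot of the drying rack: 7 mm thick (its x), 80 mm wide (its y), 90 mm tall (its z), 60 g; origin at the centre of its lower edge. It may lean up to 0.15 rad in a slot. May be absent.
- cup0: white ceramic cup, 76 mm across, 65 mm tall; not part of the job, leave it where it is; origin at the centre of its underside
- cup1: another such cup; not part of the job, leave it where it is; origin at the centre of its underside
- saucer: small glass saucer, 70 mm across, 12 mm high; not part of the job, leave it where it is; origin at the centre of its underside
Mind the look-alikes: they are no part of the job. What is shaped like the coaster2 but green or turquoise is not meant.

How it is judged:
By the outcome, as a careful person would: the job done as asked, in the order asked, and still so for the second after the job is handed in, with the robot touching nothing.
Of coaster0, coaster1, coaster2 only 2 to 3 are there at a start; the rules pass over those that are not, and their reading is None.
Of spoon0, spoon1 only 1 to 2 are there at a start; the rules pass over those that are not, and their reading is None.
At some moment in a run one of spoon0, spoon1 may be knocked a few centimetres aside while the robot is not near it.
It also fails if it takes over 210 s, if anything falls off the work surface, if the arm or the gripper's body presses on something with over 40 N, if the wrist force passes 120 N, or if a joint passes its speed limit or range.

## Working session

There is one attempt and no reset: what is moved stays moved. The work goes in short steps, Python scripts to look and compute and a tool call to move; the robot and the scene stay as the last step left them, time stands still between calls to the robot, and variables do not carry over. Pictures are saved under pics/ and viewed, at most 14 in all, crops included, and the job is handed in when it is done.

Besides the shell and the picture viewer there is one more tool, called after "Request:" as name(argument=value, ...) on one line, values as JSON. jog_arm: Moves the arm, as the interface text tells. Scaled input: -1 to 1 covers 0.025 m each way for a shift and 8 degrees each way for a turn. Its arguments: {"type":"object","properties":{"plan":{"type":"string"}},"required":["plan"]}

```bash
ls; mkdir -p pics; python3 - <<'E'
from station import r
import cv2,numpy as np
np.set_printoptions(precision=4,suppress=True)
for n in("scene","top"):
    p,d=r.capture(n); cv2.imwrite(f"pics/{n}0.png",cv2.cvtColor(p,cv2.COLOR_RGB2BGR)); np.savez(f"{n}0.npz",p=p,d=d)
    c=r.get_calibration(n); print(n,c)
print(r.sense())
E
```

```text
pics
scene {'mtx': array([[437.2766,   0.    , 282.9474],
       [  0.    , 437.2766, 207.0219],
       [  0.    ,   0.    ,   1.    ]]), 'extrinsics': array([[ 0.6584, -0.5882,  0.4696,  1.092 ],
       [ 0.7527,  0.5157, -0.4093, -0.5251],
       [-0.0014,  0.6229,  0.7823,  0.9791],
       [ 0.    ,  0.    ,  0.    ,  1.    ]])}
top {'mtx': array([[509.7925,   0.    , 284.5084],
       [  0.    , 509.7925, 213.2442],
       [  0.    ,   0.    ,   1.    ]]), 'extrinsics': array([[ 0.0286,  0.9947, -0.0987,  0.4119],
       [-0.9994,  0.0306,  0.019 , -0.039 ],
       [ 0.0219,  0.0981,  0.9949,  1.5705],
       [ 0.    ,  0.    ,  0.    ,  1.    ]])}
{'time_s': 0.1, 'joints': array([-57.4922,  22.0857,   0.3897,  -0.023 , -68.4116, -14.816 ]), 'joint_velocities': array([-0.0458, -0.0536,  0.0806,  0.0643, -0.0461, -0.0352]), 'effort': array([  0.0002, -39.169 ,  18.7934,   4.2319,   0.0134,  -0.0001]), 'tcp_pos': array([ 0.1898, -0.5949,  0.2216]), 'ee_rot': array([[-0.9527, -0.3038, -0.0007],
       [-0.3038,  0.9527,  0.0018],
       [ 0.0001,  0.0019, -1.    ]]), 'wrist_force': array([-0.4248, -0.0467, -0.7078]), 'moment': array([ 0.0149, -0.0505, -0.0298]), 'gripper_force': 0.0, 'gripper_width': 0.9982143259576324}
```

View pics/scene0.png

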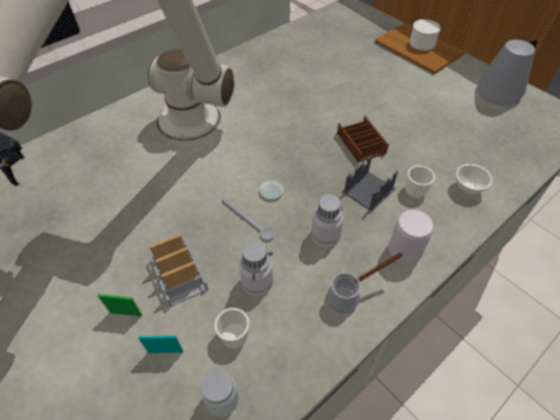

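View pics/top0.png

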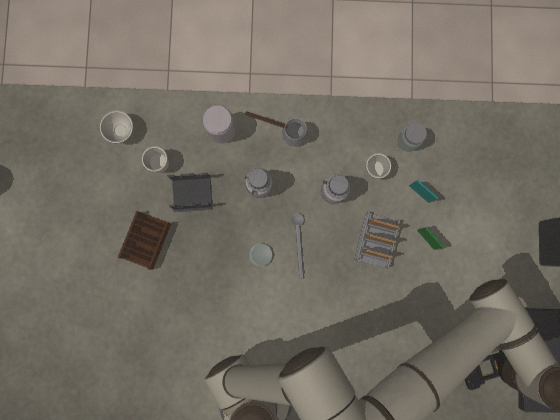

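The pictures show the three coasters in the rack at top (380,240), the caddy at (145,240) and the rest at (191,192). The tins are at (258,182) and (336,188), one spoon is at (299,245), and the saucer is at (261,254). The green and turquoise pieces are decoys. I'll zoom in next.

```bash
cat > h.py <<'E'
from station import r
import cv2,numpy as np
np.set_printoptions(precision=4,suppress=True)
C={n:r.get_calibration(n) for n in("scene","top")}
def ray(n,u,v):
    K=C[n]["mtx"];E=C[n]["extrinsics"]
    u=np.asarray(u,float);v=np.asarray(v,float)
    d=np.stack([(u-K[0,2])/K[0,0],-(v-K[1,2])/K[1,1],-np.ones_like(u)],-1)
    return E[:3,3],d@E[:3,:3].T
def onz(n,u,v,z):
    o,d=ray(n,u,v); return o+d*((z-o[2])/d[...,2])[...,None]
def cloud(n,dep):
    v,u=np.mgrid[:420,:560]; o,d=ray(n,u,v); return o+d*dep[...,None]
def proj(n,P):
    K=C[n]["mtx"];E=C[n]["extrinsics"];c=(np.atleast_2d(P)-E[:3,3])@E[:3,:3]
    return np.stack([K[0,2]+K[0,0]*c[:,0]/-c[:,2],K[1,2]-K[1,1]*c[:,1]/-c[:,2]],-1)
def cap(n,tag):
    p,d=r.capture(n); cv2.imwrite(f"pics/{n}{tag}.png",cv2.cvtColor(p,cv2.COLOR_RGB2BGR)); np.savez(f"{n}{tag}.npz",p=p,d=d); return p,d
E
python3 - <<'E'
from h import *
def crop(i,x0,y0,w,h,s): return cv2.resize(i[y0:y0+h,x0:x0+w],None,fx=s,fy=s,interpolation=cv2.INTER_CUBIC)
t=cv2.imread("pics/top0.png");s=cv2.imread("pics/scene0.png")
a=np.vstack([np.hstack([crop(t,345,200,65,75,4),crop(t,110,200,65,75,4),crop(t,160,160,67,60,4)[:, :268] if 0 else crop(t,160,155,67,75,4)]),
 np.hstack([crop(t,235,160,65,75,4),crop(t,310,160,65,75,4),crop(s,300,185,67,75,4)])])
cv2.imwrite("pics/c1.png",a)
cv2.imwrite("pics/c2.png",np.hstack([crop(s,230,232,50,70,8)[:560],crop(s,305,185,50,70,8)]))
for n in("scene","top"):
    z=np.load(n+"0.npz");W=cloud(n,z["d"])
    pts=dict(scene=[(329,203),(254,250),(270,190),(370,190),(363,140)],top=[(258,176),(338,183),(299,245),(261,254),(192,190),(380,240),(430,270)])[n]
    for u,v in pts: print(n,u,v,W[v,u])
E
```

```text
scene 329 203 [0.6542 0.0072 0.1409]
scene 254 250 [ 0.6401 -0.2187  0.142 ]
scene 270 190 [ 0.4357 -0.0033  0.0074]
scene 370 190 [0.6296 0.2159 0.009 ]
scene 363 140 [0.4805 0.3467 0.0224]
top 258 176 [0.6579 0.012  0.1387]
top 338 183 [ 0.6452 -0.2161  0.1382]
top 299 245 [ 0.4705 -0.1158  0.0119]
top 261 254 [ 0.4398 -0.0006  0.0077]
top 192 190 [0.6303 0.2185 0.0069]
top 380 240 [ 0.4902 -0.3524  0.0679]
top 430 270 [ 0.4059 -0.522   0.0009]
```

View pics/c1.png

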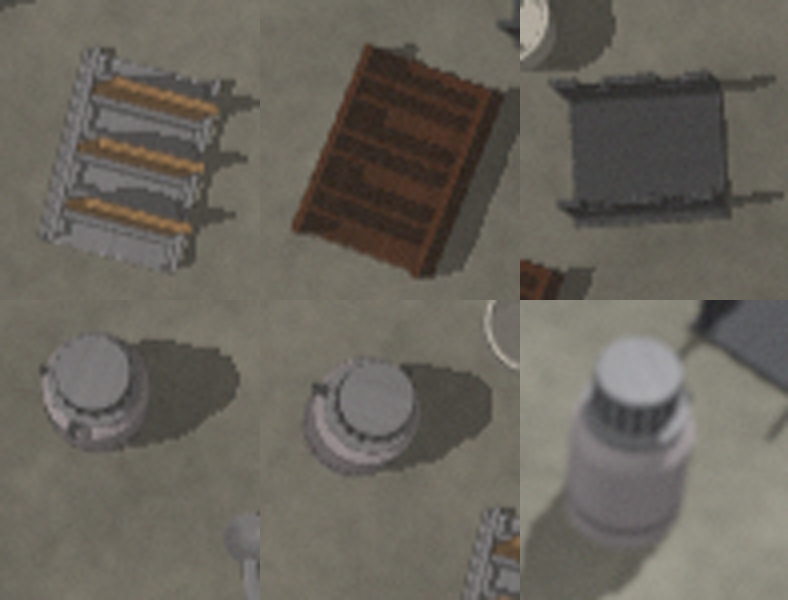

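View pics/c2.png

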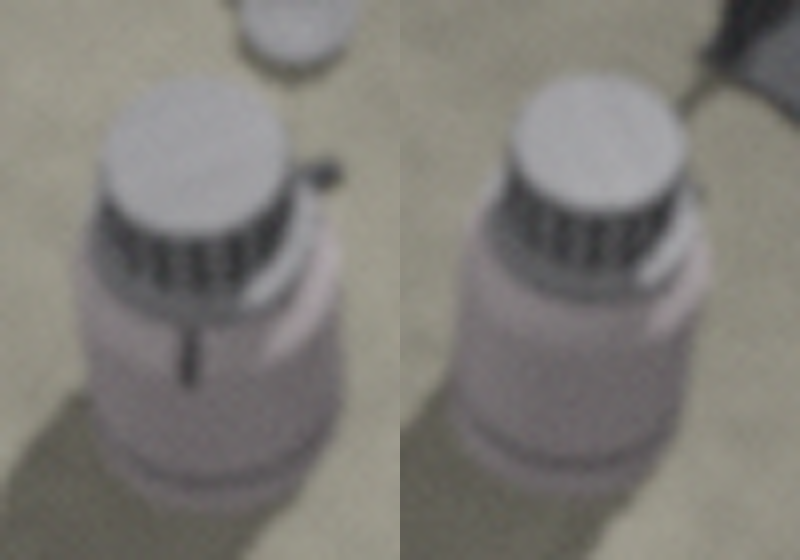

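Every coaster slot in the rack is full. The right tin's cap tab and mark are clearly apart, and the left tin also has two separate dark spots, at crop (45,370) and (80,432), so both caps need turning. Now I'll measure the positions.

```bash
python3 - <<'E'
from h import *
cl={}
for n in("scene","top"):
    z=np.load(n+"0.npz");cl[n]=(cloud(n,z["d"]),z["p"],z["d"])
def sel(n,x,y,rad,z0,z1):
    W,p,d=cl[n];m=(np.hypot(W[...,0]-x,W[...,1]-y)<rad)&(W[...,2]>z0)&(W[...,2]<z1)&(d>0);return W[m],p[m],m
for nm,x,y in(("tinL",.655,.01),("tinR",.643,-.217)):
    for n in cl:
        P,_,m=sel(n,x,y,.05,.125,.16)
        zt=np.median(P[:,2]);Q=P[P[:,2]>zt-.006]
        u,v=[q for q in np.nonzero(m)[::-1]]
        c,rr=cv2.minEnclosingCircle(Q[:,:2].astype(np.float32)); print(nm,n,"ztop",zt,"mean",Q.mean(0),"circ",c,rr,len(Q))
for nm,x,y,z0,z1 in(("rack",.49,-.352,.027,.050),("caddy",.48,.345,.028,.050),("rest",.63,.217,.03,.09),("restbase",.63,.217,.0035,.012),("rackall",.49,-.352,.01,.050),("caddyall",.48,.345,.01,.055)):
    for n in cl:
        P,_,_=sel(n,x,y,.105 if"rest" not in nm else .09,z0,z1)
        if len(P)>4: print(nm,n,len(P),cv2.minAreaRect((P[:,:2]*1000).astype(np.float32)),"zmax",np.percentile(P[:,2],95))
for n in cl:
    W,p,d=cl[n];hsv=cv2.cvtColor(p,cv2.COLOR_RGB2HSV)
    m=(hsv[...,0]>8)&(hsv[...,0]<22)&(hsv[...,1]>90)&(hsv[...,2]>90)&(np.hypot(W[...,0]-.49,W[...,1]+.352)<.13)
    k,l,st,ce=cv2.connectedComponentsWithStats(m.astype(np.uint8))
    for i in range(1,k):
        if st[i,4]<15: continue
        P=W[(l==i)&(d>0)];zt=P[:,2].max();Q=P[P[:,2]>.085]
        if len(Q)<5: print(n,i,st[i],"few",zt);continue
        q=Q[:,:2]-Q[:,:2].mean(0);_,s,vt=np.linalg.svd(q,full_matrices=False)
        t=q@vt[0];print(n,"coaster",st[i],"n",len(Q),"zmax",zt,"mean",Q.mean(0),"mid",Q[:,:2].mean(0)+vt[0]*(t.max()+t.min())/2,"len",np.ptp(t),"dir",np.degrees(np.arctan2(vt[0,1],vt[0,0])),"zrange",P[:,2].min())
# spoon & base
P,_,_=sel("top",.47,-.115,.14,.006,.02)
c=cv2.minAreaRect((P[:,:2]*1000).astype(np.float32));print("spoon",c,len(P))
q=P[:,:2];_,_,vt=np.linalg.svd(q-q.mean(0));print(q.mean(0),np.degrees(np.arctan2(vt[0,1],vt[0,0])),np.percentile(P[:,2],[5,50,95]))
E
```

```text
tinL scene ztop 0.14049539216350582 mean [0.6553 0.0059 0.1408] circ (0.6522868871688843, 0.006963154301047325) 0.02967134118080139 321
tinL top ztop 0.14095639161686546 mean [0.6519 0.0122 0.1413] circ (0.6513717174530029, 0.012126976624131203) 0.027367111295461655 281
tinR scene ztop 0.14250683702729566 mean [ 0.6442 -0.2235  0.1426] circ (0.6430686712265015, -0.22129061818122864) 0.028568627312779427 403
tinR top ztop 0.1428530500220302 mean [ 0.641  -0.2171  0.1432] circ (0.6408953666687012, -0.21744905412197113) 0.027947787195444107 278
rack scene 747 ((495.3579406738281, -358.53289794921875), (101.00776672363281, 150.92601013183594), 76.93726348876953) zmax 0.04844729515379334
rack top 445 ((493.2891540527344, -353.73291015625), (101.68812561035156, 147.8256072998047), 76.348876953125) zmax 0.044874140890984245
caddy scene 826 ((472.5517272949219, 346.8365173339844), (106.974853515625, 152.299072265625), 71.5046615600586) zmax 0.043699923895101134
caddy top 598 ((470.8248291015625, 352.85650634765625), (105.61087036132812, 148.80091857910156), 70.9703598022461) zmax 0.046800324
[... 1405 characters left out ...]
09032085813275 mean [ 0.537  -0.363   0.0958] mid [ 0.5368 -0.3639] len 0.07946211150947799 dir -103.99273519414811 zrange 0.032625836338329384
top coaster [365 235  31   8  97] n 69 zmax 0.10324489265895842 mean [ 0.4931 -0.3534  0.095 ] mid [ 0.4932 -0.353 ] len 0.07734681239327959 dir -102.96158864238214 zrange 0.033445574410378764
top coaster [362 250  31   8  84] n 70 zmax 0.1065937338582863 mean [ 0.4494 -0.3434  0.0948] mid [ 0.4493 -0.3438] len 0.07955370588314964 dir -103.09408680306036 zrange 0.02549876880981894
spoon ((464.87701416015625, -109.5914306640625), (267.567138671875, 265.93389892578125), 16.814985275268555) 768
[ 0.4632 -0.0787] -66.59106684347992 [0.0062 0.0085 0.015 ]
```

Request:
jog_arm(plan="-0.908 0.368 0 0 0 0 -1;-0.908 0.368 0 0 0 0 -1;-0.908 0.368 0 0 0 0 -1;-0.908 0.368 0 0 0 0 -1;-0.908 0.368 0 0 0 0 -1;-0.908 0.368 0 0 0 0 -1;-0.908 0.368 0 0 0 0 -1;-0.908 0.368 0 0 0 0 -1;-0.908 0.368 0 0 0 0 -1;-0.908 0.368 0 0 0 0 -1")

```text
time_s: 1.1
tcp_pos: [0.3788, -0.4378, 0.2221]
ee_rot: [[-0.953, -0.304, -0.001], [-0.304, 0.953, 0.001], [0.0, 0.001, -1.0]]
wrist_force: [0.1, -0.6, 0.2]
gripper_width: 0.999
gripper_force: 0.0
```

Request:
jog_arm(plan="-0.908 0.368 0 0 0 0 -1;-0.908 0.368 0 0 0 0 -1;-0.908 0.368 0 0 0 0 -1;-0.908 0.368 0 0 0 0 -1;-0.908 0.368 0 0 0 0 -1;-0.908 0.368 0 0 0 0 -1;-0.908 0.368 0 0 0 0 -1;-0.908 0.368 0 0 0 0 -1;-0.908 0.368 0 0 0 0 -1;-0.908 0.368 0 0 0 0 -1")

```text
time_s: 2.1
tcp_pos: [0.567, -0.2813, 0.2219]
ee_rot: [[-0.953, -0.304, -0.001], [-0.304, 0.953, 0.0], [0.001, 0.001, -1.0]]
wrist_force: [-0.5, 0.6, 0.3]
gripper_width: 1.002
gripper_force: 0.0
```

Request:
jog_arm(plan="-0.908 0.368 0 0 0 0 -1;-0.908 0.368 0 0 0 0 -1;-0.908 0.368 0 0 0 0 -1;-0.908 0.368 0 0 0 0 -1;0 0 0 0 0 -1 -1;0 0 0 0 0 -1 -1;0 0 0 0 0 -1 -1;0 0 0 0 0 -1 -1;0 0 0 0 0 -1 -1;0 0 0 0 0 -1 -1")

```text
time_s: 3.1
tcp_pos: [0.6416, -0.2193, 0.2217]
ee_rot: [[-0.406, -0.914, -0.001], [-0.914, 0.406, 0.0], [0.0, 0.001, -1.0]]
wrist_force: [0.4, 0.0, -0.8]
gripper_width: 0.995
gripper_force: 0.0
```

```bash
cat >> h.py <<'E'
def go(x,y,z,th=None):
    "tool-frame shift (units) and turn (units) to reach pose; th = yaw of tool x"
    s=r.sense();R=s["ee_rot"];d=R.T@(np.array([x,y,z])-s["tcp_pos"])/.025
    t=np.degrees(np.arctan2(R[1,0],R[0,0])); u=None if th is None else -(((th-t+180)%360)-180)/8
    tilt=R.T@np.cross(R[:,2],[0,0,-1]);tilt=np.degrees(tilt)/8
    print("shift",d,"turn",u,"th",t,"tilt",tilt[:2],"tcp",s["tcp_pos"],"j",s["joints"],"w",s["gripper_width"],"t",s["time_s"])
E
python3 -c "
from h import *
go(.642,-.219,.115,5)"
```

```text
shift [-0.0193 -0.0158  4.2699] turn -14.872580600882998 th -113.980644807064 tilt [ 0.0105 -0.001 ] tcp [ 0.6416 -0.2193  0.2217] j [ -5.2504  27.3479   8.8106  -0.02   -71.5446 -18.724 ] w 0.9948967899149128 t 3.1
```

Request:
jog_arm(plan="0 0 0 0 0 -1 -1;0 0 0 0 0 -1 -1;0 0 0 0 0 -1 -1;0 0 0 0 0 -1 -1;0 0 0 0 0 -1 -1;0 0 0 0 0 -1 -1;0 0 0 0 0 -1 -1;0 0 0 0 0 -1 -1;0 0 0 0 0 -1 -1;0 0 0 0 0 -1 -1")

```text
time_s: 4.1
tcp_pos: [0.6416, -0.2194, 0.2218]
ee_rot: [[0.829, -0.559, -0.001], [-0.559, -0.829, 0.0], [-0.001, 0.0, -1.0]]
wrist_force: [0.2, 0.5, -0.1]
gripper_width: 1.004
gripper_force: 0.0
```

Request:
jog_arm(plan="0 0 0 0 0 -1 -1;0 0 0 0 0 -1 -1;0 0 0 0 0 -1 -1;0 0 0 0 0 -1 -1;0 0 0 0 0 -0.9 -1;0 0 0.5 0 0 0 -1;0 0 0.5 0 0 0 -1;0 0 0.5 0 0 0 -1;0 0 0.4 0 0 0 -1;0 0 0 0 0 0 -1")

```text
time_s: 5.1
tcp_pos: [0.6406, -0.2192, 0.1722]
ee_rot: [[0.996, 0.084, -0.005], [0.084, -0.996, 0.001], [-0.005, -0.001, -1.0]]
wrist_force: [-0.4, 0.1, 0.1]
gripper_width: 0.997
gripper_force: 0.0
```

```bash
python3 - <<'E'
from h import *
go(.642,-.219,.115,5)
p,d=cap("scene","1")
s=r.sense()
R=s["ee_rot"];t=s["tcp_pos"]
P=[t,t+R[:,1]*.0435,t-R[:,1]*.0435,t+R[:,1]*.0585,t-R[:,1]*.0585]
uv=proj("scene",np.array(P));print(uv)
im=cv2.imread("pics/scene1.png")
c=cv2.resize(im[180:310,200:340],None,fx=5,fy=4.6,interpolation=cv2.INTER_CUBIC)
for a in uv: cv2.circle(c,(int((a[0]-200+.5)*5),int((a[1]-180+.5)*4.6)),3,(0,0,255),-1)
cv2.imwrite("pics/c3.png",c)
E
```

```text
shift [ 0.0676 -0.0008  2.2858] turn -0.019809317594294384 th 4.841525459245658 tilt [-0.01    0.0341] tcp [ 0.6406 -0.2192  0.1722] j [ -5.2542  29.2147   4.7105  -0.0336 -65.7781 100.1094] w 0.9971082686488678 t 5.1
[[253.3356 242.7697]
 [238.7915 254.8287]
 [267.3058 231.1864]
 [233.6368 259.1027]
 [271.9961 227.2975]]
```

View pics/c3.png

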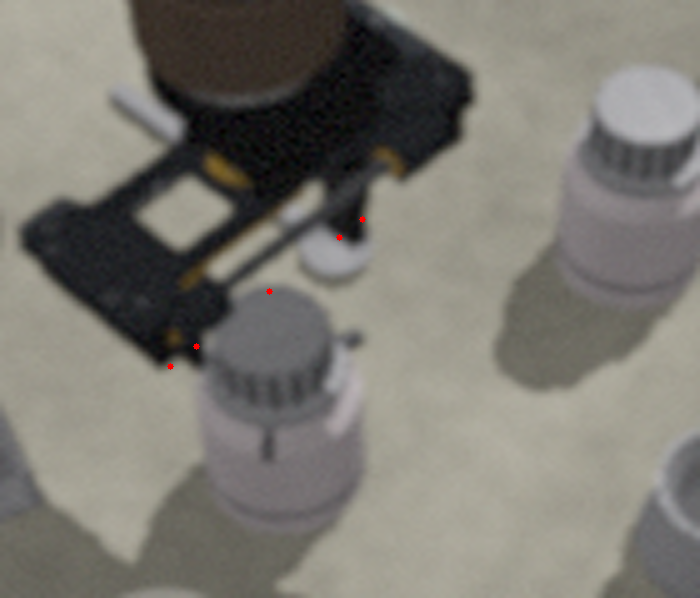

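Seen from the scene camera, the fingers straddle the right tin's cap at crop (270,330), and the projected tips agree with the picture to about 1 px. Next I'll go down and close.

Request:
jog_arm(plan="0.03 0 0.4 0 0 0 -1;0.04 0 0.4 0 0 0 -1;0 0 0.4 0 0 0 -1;0 0 0.4 0 0 0 -1;0 0 0.4 0 0 0 -1;0 0 0.3 0 0 0 -1;0 0 0 0 0 0 1;0 0 0 0 0 0 1;0 0 0 0 0 0 1;0 0 0 0 0 0 1")

```text
time_s: 6.15
tcp_pos: [0.644, -0.2194, 0.1183]
ee_rot: [[0.996, 0.085, 0.001], [0.085, -0.996, -0.0], [0.001, 0.0, -1.0]]
wrist_force: [-0.5, -0.4, 0.7]
gripper_width: 0.724
gripper_force: 0.0
```

Request:
jog_arm(plan="0 0 0 0 0 0 1;0 0 0 0 0 0 1;0 0 0 0 0 0 1;0 0 0 0 0 0 1;0 0 0 0 0 0 1;0 0 0 0 0 0 1;0 0 0 0 0 0 1;0 0 0 0 0 0 1;0 0 0 0 0 0 1;0 0 0 0 0 0 1")

```text
time_s: 7.15
tcp_pos: [0.6439, -0.2195, 0.1179]
ee_rot: [[0.996, 0.085, 0.001], [0.085, -0.996, -0.0], [0.001, 0.0, -1.0]]
wrist_force: [-0.5, -1.0, 4.8]
gripper_width: 0.611
gripper_force: 30.0
```

```bash
python3 -c "
from h import *
go(.642,-.219,.115,5)
s=r.sense();print(s['wrist_force'],s['moment'],s['gripper_force'])"
```

```text
shift [-0.0722 -0.0256  0.1167] turn -0.012458340303474813 th 4.900333277572192 tilt [ 0.0028 -0.0042] tcp [ 0.6439 -0.2195  0.1179] j [ -5.2296  31.9043   1.1287   0.0184 -59.1875 100.1205] w 0.6113263518880302 t 7.15
[-0.4652 -1.0366  4.7972] [-0.3013  0.1809 -0.0379] 29.999239146709442
```

Request:
jog_arm(plan="0 0 0.016 0 0 0.9 1;0 0 0.016 0 0 0.9 1;0 0 0.016 0 0 0.9 1;0 0 0.016 0 0 0.9 1;0 0 0.016 0 0 0.9 1;0 0 0.016 0 0 0.9 1;0 0 0.016 0 0 0.9 1;0 0 0.016 0 0 0.9 1;0 0 0.016 0 0 0.9 1;0 0 0.016 0 0 0.9 1")

```text
time_s: 8.15
tcp_pos: [0.6427, -0.2213, 0.1141]
ee_rot: [[0.385, -0.923, -0.002], [-0.923, -0.385, -0.003], [0.002, 0.003, -1.0]]
wrist_force: [-2.9, -6.3, 4.2]
gripper_width: 0.611
gripper_force: 30.0
```

```bash
python3 -c "
from h import *
go(.642,-.219,.115,5)
s=r.sense();print(s['wrist_force'],s['moment'],s['gripper_force'])"
```

```text
shift [-0.0961 -0.0114 -0.0361] turn -9.047907961143967 th -67.38326368915173 tilt [ 0.0208 -0.0117] tcp [ 0.6427 -0.2213  0.1141] j [ -5.3315  32.1054   0.8273   0.1876 -58.8256  27.8509] w 0.6109821104749098 t 8.15
[-2.8616 -6.2655  4.2024] [-1.7271  0.9486  0.1317] 29.992069685831666
```

Request:
jog_arm(plan="0 0 0.016 0 0 0.7 1;0 0 0.016 0 0 0.7 1;0 0 0.016 0 0 0.7 1;0 0 0.016 0 0 0.7 1;0 0 0.016 0 0 0.7 1;0 0 0.016 0 0 0.7 1;0 0 0.016 0 0 0.7 1;0 0 0.016 0 0 0.7 1;0 0 0.016 0 0 0.7 1;0 0 0.016 0 0 0.7 1")

```text
time_s: 9.15
tcp_pos: [0.6416, -0.2202, 0.1111]
ee_rot: [[-0.546, -0.838, -0.004], [-0.838, 0.546, -0.002], [0.004, 0.003, -1.0]]
wrist_force: [-9.0, -4.7, 11.7]
gripper_width: 0.612
gripper_force: 30.0
```

```bash
python3 -c "
from h import *
go(.642,-.219,.115,5)
s=r.sense();print(s['wrist_force'],s['moment'],s['gripper_force'])"
```

```text
shift [-0.0497  0.0129 -0.1553] turn -16.01446841915449 th -123.11574735323592 tilt [ 0.0208 -0.0269] tcp [ 0.6416 -0.2202  0.1111] j [ -5.2668  32.2118   0.5691   0.132  -58.6053 -27.9183] w 0.6116936495342206 t 9.15
[-9.0201 -4.7114 11.6623] [-1.7036  2.9988  1.0637] 29.99589019920677
```

Request:
jog_arm(plan="0 0 0 0 0 0 -1;0 0 0 0 0 0 -1;0 0 0 0 0 0 -1;0 0 0 0 0 0 -1;0 0 0 0 0 0 -1;0 0 -0.6 0 0 0 -1;0 0 -0.6 0 0 0 -1;0 0 -0.6 0 0 0 -1;0 0 -0.6 0 0 0 -1;0 0 -0.6 0 0 0 -1")

```text
time_s: 10.15
tcp_pos: [0.6436, -0.2193, 0.1849]
ee_rot: [[-0.546, -0.838, -0.0], [-0.838, 0.546, 0.0], [0.0, 0.0, -1.0]]
wrist_force: [0.2, -0.7, -0.1]
gripper_width: 0.996
gripper_force: 0.0
```

Request:
jog_arm(plan="0 0 0 0 0 -1 -1;0 0 0 0 0 -1 -1;0 0 0 0 0 -1 -1;0 0 0 0 0 -1 -1;0 0 0 0 0 -1 -1;0 0 0 0 0 -1 -1;0 0 0 0 0 -1 -1;0 0 0 0 0 -1 -1;0 0 0 0 0 -1 -1;0 0 0 0 0 -1 -1")

```text
time_s: 11.15
tcp_pos: [0.6436, -0.2193, 0.1843]
ee_rot: [[0.734, -0.679, -0.0], [-0.679, -0.734, 0.0], [-0.0, 0.0, -1.0]]
wrist_force: [-0.4, 0.1, -0.1]
gripper_width: 1.001
gripper_force: 0.0
```

```bash
python3 -c "
from h import *
go(.6526,.0093,.19)
go(.6526,.0093,.113)"
```

```text
shift [-5.9456 -6.9548 -0.2276] turn None th -42.77105652490599 tilt [0.0006 0.0022] tcp [ 0.6436 -0.2193  0.1843] j [ -5.2235  28.8602   5.8942  -0.0079 -67.0509  52.4555] w 1.001499913771189 t 11.15
shift [-5.9446 -6.955   2.8524] turn None th -42.77105652490599 tilt [0.0006 0.0022] tcp [ 0.6436 -0.2193  0.1843] j [ -5.2235  28.8602   5.8942  -0.0079 -67.0509  52.4555] w 1.001499913771189 t 11.15
```

Request:
jog_arm(plan="-0.595 -0.695 0 0 0 0 -1;-0.595 -0.695 0 0 0 0 -1;-0.595 -0.695 0 0 0 0 -1;-0.595 -0.695 0 0 0 0 -1;-0.595 -0.695 0 0 0 0 -1;-0.595 -0.695 0 0 0 0 -1;-0.595 -0.695 0 0 0 0 -1;-0.595 -0.695 0 0 0 0 -1;-0.595 -0.695 0 0 0 0 -1;-0.595 -0.695 0 0 0 0 -1")

```text
time_s: 12.15
tcp_pos: [0.6537, 0.0102, 0.1844]
ee_rot: [[0.73, -0.683, -0.0], [-0.683, -0.73, 0.0], [-0.0, 0.0, -1.0]]
wrist_force: [-0.4, -0.4, 1.2]
gripper_width: 1.003
gripper_force: 0.0
```

Request:
jog_arm(plan="0 0 0 0 0 0 -1;0 0 0.4 0 0 0 -1;0 0 0.4 0 0 0 -1;0 0 0.4 0 0 0 -1;0 0 0.4 0 0 0 -1;0 0 0.4 0 0 0 -1;0 0 0.4 0 0 0 -1;0 0 0.35 0 0 0 -1;0 0 0 0 0 0 1;0 0 0 0 0 0 1")

```text
time_s: 13.15
tcp_pos: [0.6539, 0.0092, 0.1158]
ee_rot: [[0.73, -0.683, 0.0], [-0.683, -0.73, -0.0], [0.0, 0.0, -1.0]]
wrist_force: [-0.1, 0.3, -0.5]
gripper_width: 0.894
gripper_force: 0.0
```

Request:
jog_arm(plan="0 0 0 0 0 0 1;0 0 0 0 0 0 1;0 0 0 0 0 0 1;0 0 0 0 0 0 1;0 0 0 0 0 0 1;0 0 0 0 0 0 1;0 0 0 0 0 0 1;0 0 0 0 0 0 1;0 0 0 0 0 0 1;0 0 0 0 0 0 1")

```text
time_s: 14.15
tcp_pos: [0.6541, 0.0093, 0.1162]
ee_rot: [[0.73, -0.683, 0.001], [-0.683, -0.73, 0.0], [0.001, -0.001, -1.0]]
wrist_force: [0.7, 1.7, 3.9]
gripper_width: 0.612
gripper_force: 30.0
```

Request:
jog_arm(plan="0 0 0.016 0 0 0.7 1;0 0 0.016 0 0 0.7 1;0 0 0.016 0 0 0.7 1;0 0 0.016 0 0 0.7 1;0 0 0.016 0 0 0.7 1;0 0 0.016 0 0 0.7 1;0 0 0.016 0 0 0.7 1;0 0 0.016 0 0 0.7 1;0 0 0.016 0 0 0.7 1;0 0 0.016 0 0 0.7 1")

```text
time_s: 15.15
tcp_pos: [0.6528, 0.0089, 0.1131]
ee_rot: [[-0.162, -0.987, -0.002], [-0.987, 0.162, -0.001], [0.001, 0.002, -1.0]]
wrist_force: [-4.4, 1.6, 9.0]
gripper_width: 0.616
gripper_force: 30.0
```

```bash
python3 -c "
from h import *
go(.6526,.0093,.19)
s=r.sense();print(s['wrist_force'],s['moment'],s['gripper_force'])"
```

```text
shift [-0.0125  0.0146 -3.0763] turn None th -99.295001024857 tilt [ 0.0127 -0.0082] tcp [0.6528 0.0089 0.1131] j [ 14.9559  29.8065  -3.4425   0.0212 -56.8707 -24.2626] w 0.6161084313941689 t 15.15
[-4.3714  1.6137  9.0157] [0.561  1.4867 0.1668] 29.99206024222076
```

Request:
jog_arm(plan="0 0 0.016 0 0 0.7 1;0 0 0.016 0 0 0.7 1;0 0 0.016 0 0 0.7 1;0 0 0.016 0 0 0.7 1;0 0 0.016 0 0 0.7 1;0 0 0.016 0 0 0.7 1;0 0 0.016 0 0 0.7 1;0 0 0.016 0 0 0.7 1;0 0 0 0 0 0 1;0 0 0 0 0 0 1")

```text
time_s: 16.15
tcp_pos: [0.6517, 0.0094, 0.1106]
ee_rot: [[-0.806, -0.592, -0.004], [-0.592, 0.806, -0.001], [0.004, 0.001, -1.0]]
wrist_force: [-9.2, 3.2, 13.0]
gripper_width: 0.613
gripper_force: 30.0
```

```bash
python3 -c "
from h import *
go(.6526,.0093,.19)
s=r.sense();print(s['wrist_force'],s['moment'],s['gripper_force'])"
```

```text
shift [-0.0148 -0.0198 -3.1755] turn None th -143.69245242186417 tilt [ 0.0101 -0.0274] tcp [0.6517 0.0094 0.1106] j [ 15.0203  29.9061  -3.6611   0.0056 -56.6665 -68.716 ] w 0.6129247957147076 t 16.15
[-9.2359  3.1824 13.0293] [1.1889 2.3681 0.744 ] 30.002225381322205
```

Request:
jog_arm(plan="0 0 0 0 0 0.5 1;0 0 0 0 0 0.5 1;0 0 0 0 0 0.5 1;0 0 0 0 0 0 1;0 0 0 0 0 0 -1;0 0 0 0 0 0 -1;0 0 0 0 0 0 -1;0 0 0 0 0 0 -1;0 0 0 0 0 0 -1;0 0 -0.2 0 0 0 -1")

```text
time_s: 17.15
tcp_pos: [0.6532, 0.0089, 0.1127]
ee_rot: [[-0.913, -0.408, -0.002], [-0.408, 0.913, -0.0], [0.002, 0.001, -1.0]]
wrist_force: [-0.3, 0.1, -0.6]
gripper_width: 0.979
gripper_force: 0.0
```

Request:
jog_arm(plan="0 0 -0.6 0 0 0 -1;0 0 -0.6 0 0 0 -1;0 0 -0.6 0 0 0 -1;0 0 -0.6 0 0 0 -1;0 0 -0.6 0 0 0 -1;0 0 -0.6 0 0 0 -1;0 0 -0.6 0 0 0 -1;0 0 -0.6 0 0 0 -1;0 0 -0.6 0 0 0 -1;0 0 -0.6 0 0 0 -1")

```text
time_s: 18.15
tcp_pos: [0.6537, 0.0091, 0.2646]
ee_rot: [[-0.913, -0.408, 0.0], [-0.408, 0.913, 0.0], [-0.0, -0.0, -1.0]]
wrist_force: [-0.5, 0.5, -0.7]
gripper_width: 0.996
gripper_force: 0.0
```

```bash
python3 - <<'E'
from h import *
go(.4932,-.356,.2)
p,d=cap("scene","2");p2,d2=cap("top","2")
for n,dd in(("scene",d),("top",d2)):
    W=cloud(n,dd)
    for x,y in((.6526,.0093),(.642,-.22)):
        m=(np.hypot(W[...,0]-x,W[...,1]-y)<.02)&(W[...,2]>.12)&(W[...,2]<.16);print(n,x,np.median(W[m][:,2]) if m.any() else None)
def crop(i,x0,y0,w,h,s): return cv2.resize(i[y0:y0+h,x0:x0+w],None,fx=s,fy=s,interpolation=cv2.INTER_CUBIC)
s=cv2.imread("pics/scene2.png");t=cv2.imread("pics/top2.png")
cv2.imwrite("pics/c4.png",np.vstack([np.hstack([crop(s,230,230,65,70,4),crop(s,300,180,65,70,4)]),np.hstack([crop(t,310,160,65,70,4),crop(t,235,160,65,70,4)])]))
E
```

```text
shift [ 11.8222 -10.7111   2.5825] turn None th -155.9127221598749 tilt [-0.0007  0.0025] tcp [0.6537 0.0091 0.2646] j [ 14.945   23.5711   8.838    0.0023 -75.2464 -80.8583] w 0.9962681821862627 t 18.15
scene 0.6526 0.13713734516507226
scene 0.642 0.13697289227740056
top 0.6526 0.13758280678691936
top 0.642 0.13673546621586796
```

View pics/c4.png

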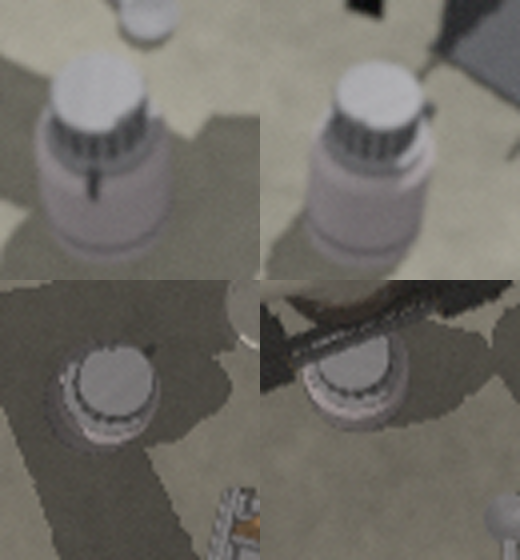

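Both cap tops now read 0.137 m in both views, so the tins are shut. Next come the coasters, far slot first.

Request:
jog_arm(plan="0.796 -0.908 0.2 0 0 0 0.35;0.796 -0.908 0.2 0 0 0 0.35;0.796 -0.908 0.2 0 0 0 0.35;0.796 -0.908 0.2 0 0 0 0.35;0.796 -0.908 0.2 0 0 0 0.35;0.796 -0.908 0.2 0 0 0 0.35;0.796 -0.908 0.2 0 0 0 0.35;0.796 -0.908 0.2 0 0 0 0.35;0.796 -0.908 0.2 0 0 0 0.35;0.796 -0.908 0.2 0 0 0 0.35")

```text
time_s: 19.25
tcp_pos: [0.5639, -0.2803, 0.2126]
ee_rot: [[-0.913, -0.408, -0.001], [-0.408, 0.913, 0.001], [0.001, 0.001, -1.0]]
wrist_force: [-0.3, -0.3, 0.4]
gripper_width: 0.335
gripper_force: 0.0
```

Request:
jog_arm(plan="0.796 -0.908 0.2 0 0 0 0.35;0.796 -0.908 0.2 0 0 0 0.35;0.796 -0.908 0.2 0 0 0 0.35;0 0 0 0 0 -0.94 0.35;0 0 0 0 0 -0.94 0.35;0 0 0 0 0 -0.94 0.35;0 0 0 0 0 -0.94 0.35;0 0 0 0 0 -0.94 0.35;0 0 0 0 0 -0.94 0.35;0 0 0 0 0 -0.94 0.35")

```text
time_s: 20.25
tcp_pos: [0.5376, -0.3656, 0.1976]
ee_rot: [[-0.224, -0.974, -0.001], [-0.974, 0.224, 0.001], [-0.001, 0.001, -1.0]]
wrist_force: [0.1, 0.1, 0.2]
gripper_width: 0.321
gripper_force: 0.0
```

```bash
python3 - <<'E'
from h import *
go(.538,-.366,.062,-103.3)
z=np.load("scene2.npz");p,d=z["p"],z["d"];W=cloud("scene",d);hsv=cv2.cvtColor(p,cv2.COLOR_RGB2HSV)
m=(hsv[...,0]>8)&(hsv[...,0]<22)&(hsv[...,1]>90)&(hsv[...,2]>70)&(np.hypot(W[...,0]-.49,W[...,1]+.352)<.13)&(d>0)
a=np.radians(-13.3);P=W[m]+[-.0015,.0025,0];q=P[:,:2]-[.4943,-.356];X=q@[np.cos(a),np.sin(a)];Y=q@[-np.sin(a),np.cos(a)]
# front faces: x offset vs height per slot
for sx in(-.045,0,.045):
    for lo,hi in((.045,.06),(.06,.075),(.075,.088),(.092,.1)):
        k=(abs(X-sx)<.018)&(P[:,2]>lo)&(P[:,2]<hi)&(abs(Y)<.045)
        if k.sum()>5: print(sx,lo,np.median(X[k])-sx,k.sum(),"Y",np.percentile(Y[k],[3,97]))
E
```

```text
shift [ 0.0146 -0.0252  5.4255] turn 0.0408568138069505 th -102.9731454895444 tilt [0.0094 0.0037] tcp [ 0.5376 -0.3656  0.1976] j [-19.9991  25.4878   2.2579  -0.0216 -66.8487   7.0345] w 0.3213069388040001 t 20.25
-0.045 0.045 0.0021063315431964005 109 Y [-0.0347  0.0366]
-0.045 0.06 0.0021489085017118575 107 Y [-0.0345  0.0359]
-0.045 0.075 0.0019111053774091558 107 Y [-0.0351  0.0359]
-0.045 0.092 0.00021102379379128733 96 Y [-0.0364  0.036 ]
0 0.045 0.0023774083935822797 107 Y [-0.0343  0.0349]
0 0.06 0.0021271569288119764 113 Y [-0.0338  0.0368]
0 0.075 0.002181559732368561 102 Y [-0.0342  0.0364]
0 0.092 0.0005997244902503512 106 Y [-0.036   0.0369]
0.045 0.045 0.0019757702199676777 116 Y [-0.0342  0.0373]
0.045 0.06 0.0019065899716841153 103 Y [-0.0341  0.0358]
0.045 0.075 0.0021090334859535723 105 Y [-0.0344  0.0366]
0.045 0.092 0.00013973382153248393 112 Y [-0.0361  0.0368]
```

Request:
jog_arm(plan="0 0 0.7 0 0 0.04 0.35;0 0 0.7 0 0 0 0.35;0 0 0.7 0 0 0 0.35;0 0 0.7 0 0 0 0.35;0 0 0.7 0 0 0 0.35;0 0 0.7 0 0 0 0.35;0 0 0.6 0 0 0 0.35;0 0 0.4 0 0 0 0.35;0 0 0.2 0 0 0 0.35;0 0 0 0 0 0 0.35")

```text
time_s: 21.25
tcp_pos: [0.5377, -0.3657, 0.0628]
ee_rot: [[-0.235, -0.972, -0.001], [-0.972, 0.235, 0.001], [-0.0, 0.001, -1.0]]
wrist_force: [0.4, -0.4, 0.5]
gripper_width: 0.33
gripper_force: 0.0
```

Request:
jog_arm(plan="0 0 0 0 0 0 1;0 0 0 0 0 0 1;0 0 0 0 0 0 1;0 0 0 0 0 0 1;0 0 0 0 0 0 1;0 0 0 0 0 0 1;0 0 0 0 0 0 1;0 0 0 0 0 0 1;0 0 0 0 0 0 1;0 0 0 0 0 0 1")

```text
time_s: 22.25
tcp_pos: [0.5384, -0.366, 0.0642]
ee_rot: [[-0.235, -0.972, 0.001], [-0.972, 0.235, -0.001], [0.0, -0.001, -1.0]]
wrist_force: [0.0, 1.5, 5.4]
gripper_width: 0.078
gripper_force: 30.0
```

```bash
python3 - <<'E'
from h import *
go(.538,-.366,.2,-103.3);s=r.sense();print(s['wrist_force'],s['moment'])
E
```

```text
shift [ 0.0067  0.0106 -5.4306] turn -0.034099433766037635 th -103.5727954701283 tilt [-0.0065 -0.0025] tcp [ 0.5384 -0.366   0.0642] j [-19.9894  32.5149  -6.6334   0.0179 -50.7981   6.4053] w 0.07756617516592726 t 22.25
[0.0095 1.4867 5.3872] [ 0.3374  0.2529 -0.0155]
```

Request:
jog_arm(plan="0 0 -0.2 0 0 0 1;0 0 -0.4 0 0 0 1;0 0 -0.6 0 0 0 1;0 0 -0.6 0 0 0 1;0 0 -0.7 0 0 0 1;0 0 -0.7 0 0 0 1;0 0 -0.7 0 0 0 1;0 0 -0.7 0 0 0 1;0 0 -0.6 0 0 0 1;0 0 -0.3 0 0 0 1")

```text
time_s: 23.25
tcp_pos: [0.5385, -0.3661, 0.2029]
ee_rot: [[-0.235, -0.972, 0.002], [-0.972, 0.235, -0.001], [0.0, -0.002, -1.0]]
wrist_force: [0.5, 0.1, -0.2]
gripper_width: 0.078
gripper_force: 30.0
```

Request:
jog_arm(plan="-0.903 0.247 0 0 0 0 1;-0.903 0.247 0 0 0 0 1;-0.903 0.247 0 0 0 0 1;-0.903 0.247 0 0 0 0 1;-0.903 0.247 0 0 0 0 1;-0.903 0.247 0 0 0 0 1;-0.903 0.247 0 0 0 0 1;-0.903 0.247 0 0 0 0 1;-0.903 0.247 0 0 0 0 1;-0.903 0.247 0 0 0 0 1")

```text
time_s: 24.25
tcp_pos: [0.5305, -0.1309, 0.2007]
ee_rot: [[-0.235, -0.972, -0.001], [-0.972, 0.235, 0.0], [-0.0, 0.001, -1.0]]
wrist_force: [0.9, -0.4, -1.1]
gripper_width: 0.08
gripper_force: 30.0
```

Request:
jog_arm(plan="-0.903 0.247 0 0 0 0 1;-0.903 0.247 0 0 0 0 1;-0.903 0.247 0 0 0 0 1;-0.903 0.247 0 0 0 0 1;-0.903 0.247 0 0 0 0 1;-0.903 0.247 0 0 0 0 1;-0.903 0.247 0 0 0 0 1;-0.903 0.247 0 0 0 0 1;-0.903 0.247 0 0 0 0 1;-0.903 0.247 0 0 0 0 1")

```text
time_s: 25.25
tcp_pos: [0.5236, 0.1029, 0.2008]
ee_rot: [[-0.235, -0.972, -0.001], [-0.972, 0.235, -0.0], [0.0, 0.001, -1.0]]
wrist_force: [0.4, 0.1, -0.8]
gripper_width: 0.077
gripper_force: 30.0
```

Request:
jog_arm(plan="-0.903 0.247 0 0 0 0 1;-0.903 0.247 0 0 0 0 1;-0.903 0.247 0 0 0 0 1;-0.903 0.247 0 0 0 0 1;-0.903 0.247 0 0 0 0 1;-0.903 0.247 0 0 0 0 1;-0.903 0.247 0 0 0 0 1;-0.903 0.247 0 0 0 0 1;-0.903 0.247 0 0 0 0 1;-0.903 0.247 0 0 0 0.65 1")

```text
time_s: 26.25
tcp_pos: [0.5168, 0.3371, 0.2008]
ee_rot: [[-0.324, -0.946, -0.001], [-0.946, 0.324, -0.0], [0.001, 0.0, -1.0]]
wrist_force: [0.4, 0.2, -0.3]
gripper_width: 0.078
gripper_force: 30.0
```

```bash
python3 - <<'E'
from h import *
go(.5143,.3355,.11,-108.8)
# precise caddy: rim pixels
for n in("scene","top"):
    z=np.load(n+"0.npz");p,d=z["p"],z["d"];W=cloud(n,d)
    hsv=cv2.cvtColor(p,cv2.COLOR_RGB2HSV)
    m=((hsv[...,0]<12)|(hsv[...,0]>172))&(hsv[...,1]>90)&(np.hypot(W[...,0]-.47,W[...,1]-.35)<.12)
    m=cv2.morphologyEx(m.astype(np.uint8),cv2.MORPH_OPEN,np.ones((2,2)))>0
    v,u=np.nonzero(m);B=cv2.minAreaRect((onz(n,u,v,.04)[:,:2]*1000).astype(np.float32));print(n,len(u),"all on .04",B)
    # plates tops: points z>.034
    a=np.radians(-18.6);P=W[m&(W[...,2]>.03)];q=P[:,:2]-[.4717,.350];X=q@[np.cos(a),np.sin(a)];Y=q@[-np.sin(a),np.cos(a)]
    h,e=np.histogram(X[abs(Y)<.035],np.arange(-.085,.086,.005));print(dict(zip((e[:-1]*1000+2.5).round(1),h)))
    print(np.percentile(X,[.5,99.5]),np.percentile(Y,[.5,99.5]))
E
```

```text
shift [0.0901 0.0741 3.6311] turn -0.015740643189609216 th -108.92592514551686 tilt [ 0.0032 -0.0043] tcp [0.5168 0.3371 0.2008] j [ 48.1153  22.1662  -2.5679  -0.0114 -65.3073 -67.0365] w 0.07799887735498326 t 26.25
scene 418 all on .04 ((491.79461669921875, 332.7048645019531), (118.44734191894531, 161.25389099121094), 71.18107604980469)
{np.float64(-82.5): np.int64(0), np.float64(-77.5): np.int64(0), np.float64(-72.5): np.int64(0), np.float64(-67.5): np.int64(0), np.float64(-62.5): np.int64(0), np.float64(-57.5): np.int64(0), np.float64(-52.5): np.int64(1), np.float64(-47.5): np.int64(1), np.float64(-42.5): np.int64(0), np.float64(-37.5): np.int64(9), np.float64(-32.5): np.int64(10), np.float64(-27.5): np.int64(0), np.float64(-22.5): np.int64(0), np.float64(-17.5): np.int64(0), np.float64(-12.5): np.int64(2), np.float64(-7.5): np.int64(15), np.float64(-2.5): np.int64(9), np.float64(2.5): np.int64(0), np.float64(7.5): np.int64(19), np.float64(12.5): np.int64(15), np.float64(17.5): np.int64(0), np.float64(22.5): np.int64(0), np.float64(27.5): np.int64(0), np.float64(32.5): np.int64(2
[... 881 characters left out ...]
nt64(0), np.float64(-17.5): np.int64(0), np.float64(-12.5): np.int64(10), np.float64(-7.5): np.int64(4), np.float64(-2.5): np.int64(0), np.float64(2.5): np.int64(1), np.float64(7.5): np.int64(12), np.float64(12.5): np.int64(0), np.float64(17.5): np.int64(0), np.float64(22.5): np.int64(0), np.float64(27.5): np.int64(0), np.float64(32.5): np.int64(10), np.float64(37.5): np.int64(10), np.float64(42.5): np.int64(0), np.float64(47.5): np.int64(0), np.float64(52.5): np.int64(14), np.float64(57.5): np.int64(0), np.float64(62.5): np.int64(0), np.float64(67.5): np.int64(0), np.float64(72.5): np.int64(0), np.float64(77.5): np.int64(0), np.float64(82.5): np.int64(0)}
[-0.0727  0.0674] [-0.3878  0.0491]
```

Request:
jog_arm(plan="0.09 0.074 0.3 0 0 0 1;0 0 0.5 0 0 0 1;0 0 0.5 0 0 0 1;0 0 0.5 0 0 0 1;0 0 0.5 0 0 0 1;0 0 0.5 0 0 0 1;0 0 0.4 0 0 0 1;0 0 0.3 0 0 0 1;0 0 0.1 0 0 0 1;0 0 0 0 0 0 1")

```text
time_s: 27.25
tcp_pos: [0.5147, 0.3344, 0.1108]
ee_rot: [[-0.322, -0.947, -0.0], [-0.947, 0.322, -0.0], [0.0, 0.0, -1.0]]
wrist_force: [0.2, 0.0, -0.4]
gripper_width: 0.078
gripper_force: 30.0
```

```bash
python3 - <<'E'
from h import *
go(.5143,.3355,.0645,-108.8)
E
```

```text
shift [-0.0376  0.0277  1.8537] turn 0.002461249952094846 th -108.78031000038324 tilt [ 0.0002 -0.003 ] tcp [0.5147 0.3344 0.1108] j [ 48.1096  26.5058  -9.6473   0.0094 -53.8696 -66.8954] w 0.07843755686901281 t 27.25
```

Request:
jog_arm(plan="-0.04 0.02 0 0 0 0 1;0 0 0.15 0 0 0 1;0 0 0.15 0 0 0 1;0 0 0.15 0 0 0 1;0 0 0.15 0 0 0 1;0 0 0.15 0 0 0 1;0 0 0.15 0 0 0 1;0 0 0.15 0 0 0 1;0 0 0 0 0 0 1;0 0 0 0 0 0 1")

```text
time_s: 28.25
tcp_pos: [0.5145, 0.3355, 0.0848]
ee_rot: [[-0.322, -0.947, -0.0], [-0.947, 0.322, -0.0], [0.0, 0.0, -1.0]]
wrist_force: [0.9, 0.2, -0.0]
gripper_width: 0.079
gripper_force: 30.0
```

```bash
python3 - <<'E'
from h import *
go(.5143,.3355,.0645,-108.8);s=r.sense();print(s['wrist_force'],s['moment'])
E
```

```text
shift [0.0041 0.0073 0.8105] turn 0.0019545032175543042 th -108.78436397425955 tilt [ 0.0001 -0.0011] tcp [0.5145 0.3355 0.0848] j [ 48.1916  28.1877 -11.1348   0.0038 -50.6862 -66.9783] w 0.07898664990574586 t 28.25
[ 0.9175  0.2424 -0.0225] [ 0.0606  0.0685 -0.0056]
```

Request:
jog_arm(plan="0 0 0.2 0 0 0 1;0 0 0.2 0 0 0 1;0 0 0.2 0 0 0 1;0 0 0.15 0 0 0 1;0 0 0.05 0 0 0 1;0 0 0 0 0 0 1;0 0 0 0 0 0 0.35;0 0 0 0 0 0 0.35;0 0 0 0 0 0 0.35;0 0 0 0 0 0 0.35")

```text
time_s: 29.25
tcp_pos: [0.5146, 0.3357, 0.0651]
ee_rot: [[-0.322, -0.947, 0.0], [-0.947, 0.322, 0.0], [-0.0, -0.0, -1.0]]
wrist_force: [0.2, -0.4, -0.5]
gripper_width: 0.297
gripper_force: 0.0
```

Request:
jog_arm(plan="0 0 0 0 0 0 0.35;0 0 0 0 0 0 0.35;0 0 -0.4 0 0 0 0.35;0 0 -0.6 0 0 0 0.35;0 0 -0.8 0 0 0 0.35;0 0 -0.8 0 0 0 0.35;0 0 -0.8 0 0 0 0.35;0 0 -0.8 0 0 0 0.35;0 0 -0.6 0 0 0 0.35;0 0 -0.4 0 0 0 0.35")

```text
time_s: 30.25
tcp_pos: [0.5149, 0.3359, 0.1972]
ee_rot: [[-0.322, -0.947, 0.002], [-0.947, 0.322, 0.002], [-0.003, -0.001, -1.0]]
wrist_force: [-0.8, -0.1, 0.3]
gripper_width: 0.323
gripper_force: 0.0
```

```bash
python3 - <<'E'
from h import *
go(.494,-.356,.19,-103.3)
p,d=cap("scene","3");p,d2=cap("top","3")
s=cv2.imread("pics/scene3.png");t=cv2.imread("pics/top3.png")
cv2.imwrite("pics/c5.png",np.hstack([cv2.resize(s[60:240,220:420],(800,720))[:600],][:1]))
E
```

```text
shift [26.4709 -8.1181  0.2313] turn -0.6852155967464313 th -108.78172477397143 tilt [-0.0103  0.0183] tcp [0.5149 0.3359 0.1972] j [ 48.1915  21.9982  -3.3811   0.0207 -64.4541 -66.9822] w 0.3225956035293019 t 30.25
```

View pics/c5.png

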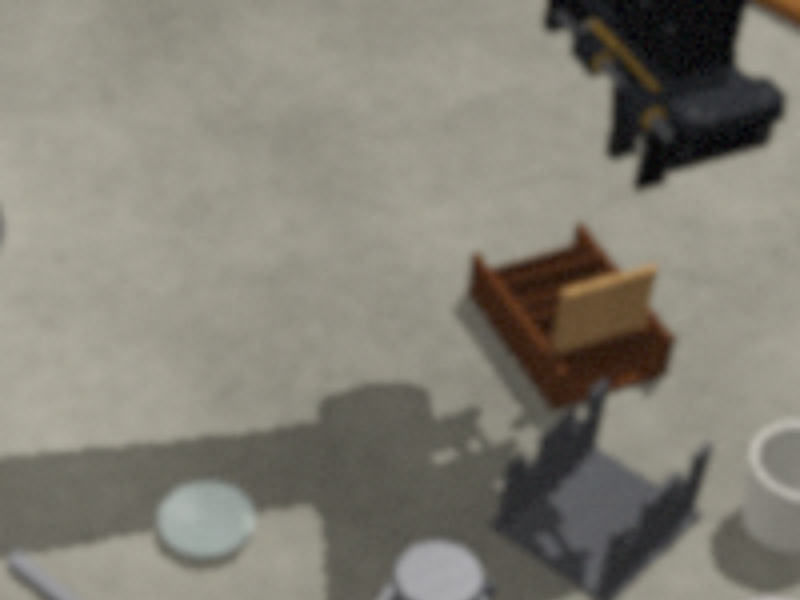

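The first coaster stands in the caddy at crop (605,305). The middle one is next.

Request:
jog_arm(plan="0.882 -0.271 0 0 0 0 0.35;0.882 -0.271 0 0 0 0 0.35;0.882 -0.271 0 0 0 0 0.35;0.882 -0.271 0 0 0 0 0.35;0.882 -0.271 0 0 0 0 0.35;0.882 -0.271 0 0 0 0 0.35;0.882 -0.271 0 0 0 0 0.35;0.882 -0.271 0 0 0 0 0.35;0.882 -0.271 0 0 0 0 0.35;0.882 -0.271 0 0 0 0 0.35")

```text
time_s: 31.35
tcp_pos: [0.507, 0.1034, 0.1944]
ee_rot: [[-0.322, -0.947, -0.001], [-0.947, 0.322, -0.0], [0.001, 0.001, -1.0]]
wrist_force: [-0.9, 0.5, -0.1]
gripper_width: 0.324
gripper_force: 0.0
```

Request:
jog_arm(plan="0.882 -0.271 0 0 0 0 0.35;0.882 -0.271 0 0 0 0 0.35;0.882 -0.271 0 0 0 0 0.35;0.882 -0.271 0 0 0 0 0.35;0.882 -0.271 0 0 0 0 0.35;0.882 -0.271 0 0 0 0 0.35;0.882 -0.271 0 0 0 0 0.35;0.882 -0.271 0 0 0 0 0.35;0.882 -0.271 0 0 0 0 0.35;0.882 -0.271 0 0 0 0 0.35")

```text
time_s: 32.35
tcp_pos: [0.4999, -0.1269, 0.1944]
ee_rot: [[-0.322, -0.947, -0.001], [-0.947, 0.322, 0.0], [0.0, 0.001, -1.0]]
wrist_force: [-0.2, 0.4, 0.3]
gripper_width: 0.322
gripper_force: 0.0
```

Request:
jog_arm(plan="0.882 -0.271 0 0 0 0 0.35;0.882 -0.271 0 0 0 0 0.35;0.882 -0.271 0 0 0 0 0.35;0.882 -0.271 0 0 0 0 0.35;0.882 -0.271 0 0 0 0 0.35;0.882 -0.271 0 0 0 0 0.35;0.882 -0.271 0 0 0 0 0.35;0.882 -0.271 0 0 0 0 0.35;0.882 -0.271 0 0 0 0 0.35;0.882 -0.271 0 0 0 -0.68 0.35")

```text
time_s: 33.35
tcp_pos: [0.4929, -0.3572, 0.1941]
ee_rot: [[-0.229, -0.973, -0.001], [-0.973, 0.229, 0.001], [-0.0, 0.001, -1.0]]
wrist_force: [-0.6, 0.9, -0.8]
gripper_width: 0.326
gripper_force: 0.0
```

```bash
python3 - <<'E'
from h import *
go(.494,-.356,.0628,-103.3)
E
```

```text
shift [-0.0566 -0.0385  5.2538] turn 0.007453783399729019 th -103.24036973280217 tilt [0.0095 0.0028] tcp [ 0.4929 -0.3572  0.1941] j [-20.722   21.6848  -4.3115  -0.0141 -64.0821   7.4878] w 0.325587388305475 t 33.35
```

Request:
jog_arm(plan="-0.05 -0.03 0.65 0 0 0 0.35;0 0 0.65 0 0 0 0.35;0 0 0.65 0 0 0 0.35;0 0 0.65 0 0 0 0.35;0 0 0.65 0 0 0 0.35;0 0 0.65 0 0 0 0.35;0 0 0.6 0 0 0 0.35;0 0 0.4 0 0 0 0.35;0 0 0.25 0 0 0 0.35;0 0 0.1 0 0 0 0.35")

```text
time_s: 34.35
tcp_pos: [0.4945, -0.3552, 0.063]
ee_rot: [[-0.231, -0.973, -0.001], [-0.973, 0.231, 0.0], [-0.0, 0.001, -1.0]]
wrist_force: [-0.1, 0.1, 0.0]
gripper_width: 0.322
gripper_force: 0.0
```

Request:
jog_arm(plan="0 0 0 0 0 0 0.35;0 0 0 0 0 0 1;0 0 0 0 0 0 1;0 0 0 0 0 0 1;0 0 0 0 0 0 1;0 0 0 0 0 0 1;0 0 0 0 0 0 1;0 0 0 0 0 0 1;0 0 0 0 0 0 1;0 0 0 0 0 0 1")

```text
time_s: 35.35
tcp_pos: [0.4952, -0.3552, 0.064]
ee_rot: [[-0.231, -0.973, 0.001], [-0.973, 0.231, -0.0], [0.0, -0.001, -1.0]]
wrist_force: [-0.4, 0.7, 2.9]
gripper_width: 0.073
gripper_force: 30.0
```

Request:
jog_arm(plan="0 0 -0.2 0 0 0 1;0 0 -0.4 0 0 0 1;0 0 -0.6 0 0 0 1;0 0 -0.6 0 0 0 1;0 0 -0.7 0 0 0 1;0 0 -0.7 0 0 0 1;0 0 -0.7 0 0 0 1;0 0 -0.7 0 0 0 1;0 0 -0.6 0 0 0 1;0 0 -0.3 0 0 0 1")

```text
time_s: 36.35
tcp_pos: [0.4953, -0.3555, 0.2032]
ee_rot: [[-0.231, -0.973, 0.003], [-0.973, 0.231, -0.001], [0.001, -0.003, -1.0]]
wrist_force: [-0.5, -0.7, -0.4]
gripper_width: 0.078
gripper_force: 30.0
```

```bash
python3 - <<'E'
from h import *
go(.4720,.350,.2,-108.8)
E
```

```text
shift [-27.2409   7.4211   0.0885] turn 0.6818274914044551 th -103.34538006876436 tilt [-0.0203 -0.0049] tcp [ 0.4953 -0.3555  0.2032] j [-20.4589  21.2517  -3.63     0.0208 -64.9522   7.1048] w 0.07842366212428069 t 36.35
```

Request:
jog_arm(plan="-0.908 0.248 0 0 0 0 1;-0.908 0.248 0 0 0 0 1;-0.908 0.248 0 0 0 0 1;-0.908 0.248 0 0 0 0 1;-0.908 0.248 0 0 0 0 1;-0.908 0.248 0 0 0 0 1;-0.908 0.248 0 0 0 0 1;-0.908 0.248 0 0 0 0 1;-0.908 0.248 0 0 0 0 1;-0.908 0.248 0 0 0 0 1")

```text
time_s: 37.35
tcp_pos: [0.4865, -0.119, 0.201]
ee_rot: [[-0.231, -0.973, -0.001], [-0.973, 0.231, 0.0], [-0.0, 0.001, -1.0]]
wrist_force: [-0.1, 1.2, -0.4]
gripper_width: 0.077
gripper_force: 30.0
```

Request:
jog_arm(plan="-0.908 0.248 0 0 0 0 1;-0.908 0.248 0 0 0 0 1;-0.908 0.248 0 0 0 0 1;-0.908 0.248 0 0 0 0 1;-0.908 0.248 0 0 0 0 1;-0.908 0.248 0 0 0 0 1;-0.908 0.248 0 0 0 0 1;-0.908 0.248 0 0 0 0 1;-0.908 0.248 0 0 0 0 1;-0.908 0.248 0 0 0 0 1")

```text
time_s: 38.35
tcp_pos: [0.4786, 0.1161, 0.201]
ee_rot: [[-0.231, -0.973, -0.001], [-0.973, 0.231, -0.0], [0.0, 0.0, -1.0]]
wrist_force: [0.2, -0.1, 0.8]
gripper_width: 0.078
gripper_force: 30.0
```

Request:
jog_arm(plan="-0.908 0.248 0 0 0 0 1;-0.908 0.248 0 0 0 0 1;-0.908 0.248 0 0 0 0 1;-0.908 0.248 0 0 0 0 1;-0.908 0.248 0 0 0 0 1;-0.908 0.248 0 0 0 0 1;-0.908 0.248 0 0 0 0 1;-0.908 0.248 0 0 0 0 1;-0.908 0.248 0 0 0 0.3 1;-0.908 0.248 0 0 0 0.38 1")

```text
time_s: 39.35
tcp_pos: [0.4717, 0.3511, 0.2008]
ee_rot: [[-0.324, -0.946, -0.001], [-0.946, 0.324, -0.001], [0.001, 0.001, -1.0]]
wrist_force: [-0.0, 0.4, -1.4]
gripper_width: 0.074
gripper_force: 30.0
```

```bash
python3 - <<'E'
from h import *
go(.4720,.350,.11,-108.8)
E
```

```text
shift [ 0.0363 -0.0294  3.6339] turn -0.012658575805012617 th -108.9012686064401 tilt [ 0.0037 -0.0055] tcp [0.4717 0.3511 0.2008] j [ 52.4284  19.4032  -6.7728  -0.0154 -63.8752 -71.3228] w 0.07430018709581131 t 39.35
```

Request:
jog_arm(plan="0.03 -0.01 0.3 0 0 0 1;0 0 0.5 0 0 0 1;0 0 0.5 0 0 0 1;0 0 0.5 0 0 0 1;0 0 0.5 0 0 0 1;0 0 0.5 0 0 0 1;0 0 0.4 0 0 0 1;0 0 0.3 0 0 0 1;0 0 0.1 0 0 0 1;0 0 0 0 0 0 1")

```text
time_s: 40.35
tcp_pos: [0.4721, 0.3496, 0.1108]
ee_rot: [[-0.322, -0.947, -0.0], [-0.947, 0.322, -0.0], [0.0, 0.0, -1.0]]
wrist_force: [0.1, 0.6, -0.3]
gripper_width: 0.08
gripper_force: 30.0
```

```bash
python3 - <<'E'
from h import *
go(.4720,.350,.0645,-108.8)
E
```

```text
shift [-0.0136  0.0081  1.852 ] turn 0.002558780522395665 th -108.77952975582083 tilt [ 0.0005 -0.0033] tcp [0.4721 0.3496 0.1108] j [ 52.3107  24.2532 -13.5245   0.0065 -52.2484 -71.0942] w 0.08026348949331912 t 40.35
```

Request:
jog_arm(plan="0 0 0.15 0 0 0 1;0 0 0.15 0 0 0 1;0 0 0.15 0 0 0 1;0 0 0.15 0 0 0 1;0 0 0.15 0 0 0 1;0 0 0.15 0 0 0 1;0 0 0.15 0 0 0 1;0 0 0 0 0 0 1;0 0 0 0 0 0 1;0 0 0 0 0 0 1")

```text
time_s: 41.35
tcp_pos: [0.4722, 0.3498, 0.0851]
ee_rot: [[-0.322, -0.947, 0.0], [-0.947, 0.322, 0.0], [-0.0, -0.0, -1.0]]
wrist_force: [-0.4, -1.1, -1.2]
gripper_width: 0.077
gripper_force: 30.0
```

Request:
jog_arm(plan="0 0 0.2 0 0 0 1;0 0 0.2 0 0 0 1;0 0 0.2 0 0 0 1;0 0 0.15 0 0 0 1;0 0 0.06 0 0 0 1;0 0 0 0 0 0 1;0 0 0 0 0 0 0.35;0 0 0 0 0 0 0.35;0 0 0 0 0 0 0.35;0 0 0 0 0 0 0.35")

```text
time_s: 42.35
tcp_pos: [0.4722, 0.3497, 0.0647]
ee_rot: [[-0.322, -0.947, 0.0], [-0.947, 0.322, 0.0], [-0.0, -0.0, -1.0]]
wrist_force: [0.1, 0.0, 0.8]
gripper_width: 0.301
gripper_force: 0.0
```

Request:
jog_arm(plan="0 0 0 0 0 0 0.35;0 0 0 0 0 0 0.35;0 0 -0.4 0 0 0 0.35;0 0 -0.6 0 0 0 0.35;0 0 -0.8 0 0 0 0.35;0 0 -0.8 0 0 0 0.35;0 0 -0.8 0 0 0 0.35;0 0 -0.8 0 0 0 0.35;0 0 -0.6 0 0 0 0.35;0 0 -0.4 0 0 0 0.35")

```text
time_s: 43.35
tcp_pos: [0.4725, 0.35, 0.1969]
ee_rot: [[-0.322, -0.947, 0.002], [-0.947, 0.322, 0.002], [-0.003, -0.001, -1.0]]
wrist_force: [0.6, -0.1, 0.2]
gripper_width: 0.326
gripper_force: 0.0
```

```bash
python3 - <<'E'
from h import *
go(.4505,-.3457,.19,-103.3)
E
```

```text
shift [26.6299 -8.125   0.2148] turn -0.6846442460272826 th -108.77715396821826 tilt [-0.0085  0.0186] tcp [0.4725 0.35   0.1969] j [ 52.3082  19.4717  -7.2881   0.0178 -63.0774 -71.0935] w 0.32572771548407464 t 43.35
```

Request:
jog_arm(plan="0.888 -0.271 0 0 0 0 0.35;0.888 -0.271 0 0 0 0 0.35;0.888 -0.271 0 0 0 0 0.35;0.888 -0.271 0 0 0 0 0.35;0.888 -0.271 0 0 0 0 0.35;0.888 -0.271 0 0 0 0 0.35;0.888 -0.271 0 0 0 0 0.35;0.888 -0.271 0 0 0 0 0.35;0.888 -0.271 0 0 0 0 0.35;0.888 -0.271 0 0 0 0 0.35")

```text
time_s: 44.35
tcp_pos: [0.4644, 0.1163, 0.1948]
ee_rot: [[-0.322, -0.947, 0.0], [-0.947, 0.322, 0.0], [-0.0, -0.0, -1.0]]
wrist_force: [-0.3, -0.4, -0.7]
gripper_width: 0.326
gripper_force: 0.0
```

Request:
jog_arm(plan="0.888 -0.271 0 0 0 0 0.35;0.888 -0.271 0 0 0 0 0.35;0.888 -0.271 0 0 0 0 0.35;0.888 -0.271 0 0 0 0 0.35;0.888 -0.271 0 0 0 0 0.35;0.888 -0.271 0 0 0 0 0.35;0.888 -0.271 0 0 0 0 0.35;0.888 -0.271 0 0 0 0 0.35;0.888 -0.271 0 0 0 0 0.35;0.888 -0.271 0 0 0 0 0.35")

```text
time_s: 45.35
tcp_pos: [0.4569, -0.1156, 0.1948]
ee_rot: [[-0.322, -0.947, 0.0], [-0.947, 0.322, 0.0], [-0.0, -0.0, -1.0]]
wrist_force: [0.3, 0.5, -0.6]
gripper_width: 0.322
gripper_force: 0.0
```

Request:
jog_arm(plan="0.888 -0.271 0 0 0 0 0.35;0.888 -0.271 0 0 0 0 0.35;0.888 -0.271 0 0 0 0 0.35;0.888 -0.271 0 0 0 0 0.35;0.888 -0.271 0 0 0 0 0.35;0.888 -0.271 0 0 0 0 0.35;0.888 -0.271 0 0 0 0 0.35;0.888 -0.271 0 0 0 0 0.35;0.888 -0.271 0 0 0 -0.34 0.35;0.888 -0.271 0 0 0 -0.34 0.35")

```text
time_s: 46.35
tcp_pos: [0.4504, -0.3475, 0.1947]
ee_rot: [[-0.229, -0.973, -0.0], [-0.973, 0.229, 0.0], [-0.0, 0.0, -1.0]]
wrist_force: [0.7, -0.4, -0.6]
gripper_width: 0.323
gripper_force: 0.0
```

```bash
python3 - <<'E'
from h import *
go(.4505,-.3457,.0628,-103.3)
E
```

```text
shift [-0.0702  0.0109  5.2759] turn 0.005776776647920201 th -103.25378578681664 tilt [0.002  0.0005] tcp [ 0.4504 -0.3475  0.1947] j [-21.3372  17.8499 -10.0149  -0.0021 -62.1515   8.0844] w 0.32348867399693826 t 46.35
```

Request:
jog_arm(plan="-0.04 0.02 0.65 0 0 0 0.35;0 0 0.65 0 0 0 0.35;0 0 0.65 0 0 0 0.35;0 0 0.65 0 0 0 0.35;0 0 0.65 0 0 0 0.35;0 0 0.65 0 0 0 0.35;0 0 0.6 0 0 0 0.35;0 0 0.4 0 0 0 0.35;0 0 0.25 0 0 0 0.35;0 0 0.12 0 0 0 0.35")

```text
time_s: 47.35
tcp_pos: [0.4507, -0.3453, 0.0625]
ee_rot: [[-0.231, -0.973, -0.0], [-0.973, 0.231, 0.0], [-0.0, 0.0, -1.0]]
wrist_force: [0.6, -0.3, -0.3]
gripper_width: 0.327
gripper_force: 0.0
```

Request:
jog_arm(plan="0 0 0 0 0 0 0.35;0 0 0 0 0 0 1;0 0 0 0 0 0 1;0 0 0 0 0 0 1;0 0 0 0 0 0 1;0 0 0 0 0 0 1;0 0 0 0 0 0 1;0 0 0 0 0 0 1;0 0 0 0 0 0 1;0 0 0 0 0 0 1")

```text
time_s: 48.35
tcp_pos: [0.4511, -0.3453, 0.0632]
ee_rot: [[-0.231, -0.973, 0.0], [-0.973, 0.231, -0.0], [0.0, -0.001, -1.0]]
wrist_force: [-0.1, 0.4, 4.1]
gripper_width: 0.079
gripper_force: 30.0
```

Request:
jog_arm(plan="0 0 -0.2 0 0 0 1;0 0 -0.4 0 0 0 1;0 0 -0.6 0 0 0 1;0 0 -0.6 0 0 0 1;0 0 -0.7 0 0 0 1;0 0 -0.7 0 0 0 1;0 0 -0.7 0 0 0 1;0 0 -0.7 0 0 0 1;0 0 -0.6 0 0 0 1;0 0 -0.3 0 0 0 1")

```text
time_s: 49.35
tcp_pos: [0.4513, -0.3455, 0.2023]
ee_rot: [[-0.231, -0.973, 0.002], [-0.973, 0.231, -0.001], [0.001, -0.003, -1.0]]
wrist_force: [-0.4, 0.5, -0.4]
gripper_width: 0.08
gripper_force: 30.0
```

```bash
python3 - <<'E'
from h import *
go(.4295,.3643,.2,-108.8)
E
```

```text
shift [-27.4261   7.401    0.0561] turn 0.6821333127254405 th -103.34293349819649 tilt [-0.0193 -0.0045] tcp [ 0.4513 -0.3455  0.2023] j [-21.1032  17.3551  -9.5737   0.017  -62.913    7.7526] w 0.07991753322742262 t 49.35
```

Request:
jog_arm(plan="-0.913 0.246 0 0 0 0 1;-0.913 0.246 0 0 0 0 1;-0.913 0.246 0 0 0 0 1;-0.913 0.246 0 0 0 0 1;-0.913 0.246 0 0 0 0 1;-0.913 0.246 0 0 0 0 1;-0.913 0.246 0 0 0 0 1;-0.913 0.246 0 0 0 0 1;-0.913 0.246 0 0 0 0 1;-0.913 0.246 0 0 0 0 1")

```text
time_s: 50.35
tcp_pos: [0.4432, -0.108, 0.2002]
ee_rot: [[-0.231, -0.973, -0.001], [-0.973, 0.231, 0.0], [-0.0, 0.001, -1.0]]
wrist_force: [0.1, -0.8, 0.3]
gripper_width: 0.078
gripper_force: 30.0
```

Request:
jog_arm(plan="-0.913 0.246 0 0 0 0 1;-0.913 0.246 0 0 0 0 1;-0.913 0.246 0 0 0 0 1;-0.913 0.246 0 0 0 0 1;-0.913 0.246 0 0 0 0 1;-0.913 0.246 0 0 0 0 1;-0.913 0.246 0 0 0 0 1;-0.913 0.246 0 0 0 0 1;-0.913 0.246 0 0 0 0 1;-0.913 0.246 0 0 0 0 1")

```text
time_s: 51.35
tcp_pos: [0.4361, 0.1281, 0.2003]
ee_rot: [[-0.231, -0.973, -0.001], [-0.973, 0.231, -0.0], [0.0, 0.0, -1.0]]
wrist_force: [1.1, -0.2, -0.9]
gripper_width: 0.076
gripper_force: 30.0
```

Request:
jog_arm(plan="-0.913 0.246 0 0 0 0 1;-0.913 0.246 0 0 0 0 1;-0.913 0.246 0 0 0 0 1;-0.913 0.246 0 0 0 0 1;-0.913 0.246 0 0 0 0 1;-0.913 0.246 0 0 0 0 1;-0.913 0.246 0 0 0 0 1;-0.913 0.246 0 0 0 0 1;-0.913 0.246 0 0 0 0.3 1;-0.913 0.246 0 0 0 0.38 1")

```text
time_s: 52.35
tcp_pos: [0.4301, 0.3648, 0.2002]
ee_rot: [[-0.324, -0.946, -0.0], [-0.946, 0.324, -0.0], [0.0, 0.0, -1.0]]
wrist_force: [0.6, -0.6, -0.6]
gripper_width: 0.08
gripper_force: 30.0
```

```bash
python3 - <<'E'
from h import *
go(.4295,.3643,.11,-108.8)
E
```

```text
shift [0.0232 0.0157 3.6077] turn -0.012502755290075385 th -108.9000220423206 tilt [ 0.0022 -0.0035] tcp [0.4301 0.3648 0.2002] j [ 56.7558  17.1277 -10.2192  -0.0111 -62.6844 -75.6507] w 0.07980517094787083 t 52.35
```

Request:
jog_arm(plan="0 0.02 0.3 0 0 0 1;0 0 0.5 0 0 0 1;0 0 0.5 0 0 0 1;0 0 0.5 0 0 0 1;0 0 0.5 0 0 0 1;0 0 0.5 0 0 0 1;0 0 0.4 0 0 0 1;0 0 0.3 0 0 0 1;0 0 0.1 0 0 0 1;0 0 0 0 0 0 1")

```text
time_s: 53.35
tcp_pos: [0.43, 0.3637, 0.1101]
ee_rot: [[-0.322, -0.947, -0.0], [-0.947, 0.322, -0.0], [0.0, 0.0, -1.0]]
wrist_force: [-0.7, -1.2, -0.7]
gripper_width: 0.077
gripper_force: 30.0
```

```bash
python3 - <<'E'
from h import *
go(.4295,.3643,.0637,-108.8)
E
```

```text
shift [-0.0156  0.0249  1.855 ] turn 0.0023920338729013224 th -108.78086372901679 tilt [ 0.0001 -0.0031] tcp [0.43   0.3637 0.1101] j [ 56.7173  22.2215 -17.0542   0.0073 -50.7488 -75.5028] w 0.07693849392260653 t 53.35
```

Request:
jog_arm(plan="-0.01 0.02 0.15 0 0 0 1;0 0 0.15 0 0 0 1;0 0 0.15 0 0 0 1;0 0 0.15 0 0 0 1;0 0 0.15 0 0 0 1;0 0 0.15 0 0 0 1;0 0 0.15 0 0 0 1;0 0 0 0 0 0 1;0 0 0 0 0 0 1;0 0 0 0 0 0 1")

```text
time_s: 54.35
tcp_pos: [0.4297, 0.3643, 0.0842]
ee_rot: [[-0.322, -0.947, 0.0], [-0.947, 0.322, 0.0], [-0.0, -0.0, -1.0]]
wrist_force: [0.2, -0.5, 0.0]
gripper_width: 0.074
gripper_force: 30.0
```

Request:
jog_arm(plan="0 0 0.2 0 0 0 1;0 0 0.2 0 0 0 1;0 0 0.2 0 0 0 1;0 0 0.15 0 0 0 1;0 0 0.06 0 0 0 1;0 0 0 0 0 0 1;0 0 0 0 0 0 0.35;0 0 0 0 0 0 0.35;0 0 0 0 0 0 0.35;0 0 0 0 0 0 0.35")

```text
time_s: 55.35
tcp_pos: [0.4297, 0.3643, 0.064]
ee_rot: [[-0.322, -0.947, 0.0], [-0.947, 0.322, 0.0], [-0.0, -0.0, -1.0]]
wrist_force: [-0.1, -1.6, 0.4]
gripper_width: 0.301
gripper_force: 0.0
```

Request:
jog_arm(plan="0 0 0 0 0 0 0.35;0 0 0 0 0 0 0.35;0 0 -0.4 0 0 0 0.35;0 0 -0.6 0 0 0 0.35;0 0 -0.8 0 0 0 0.35;0 0 -0.8 0 0 0 0.35;0 0 -0.8 0 0 0 0.35;0 0 -0.8 0 0 0 0.35;0 0 -0.6 0 0 0 0.35;0 0 -0.4 0 0 0 0.35")

```text
time_s: 56.35
tcp_pos: [0.4299, 0.3645, 0.1961]
ee_rot: [[-0.322, -0.947, 0.002], [-0.947, 0.322, 0.002], [-0.003, -0.001, -1.0]]
wrist_force: [0.6, -0.3, 0.8]
gripper_width: 0.328
gripper_force: 0.0
```

```bash
python3 - <<'E'
from h import *
p,d=cap("scene","4");p,d2=cap("top","4")
s=cv2.imread("pics/scene4.png");t=cv2.imread("pics/top4.png")
cv2.imwrite("pics/c6.png",np.hstack([cv2.resize(s[100:260,210:410],None,fx=2,fy=2.5),cv2.resize(t[140:300,120:320],None,fx=2,fy=2.5)]))
E
```

```text
(no output)
```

View pics/c6.png

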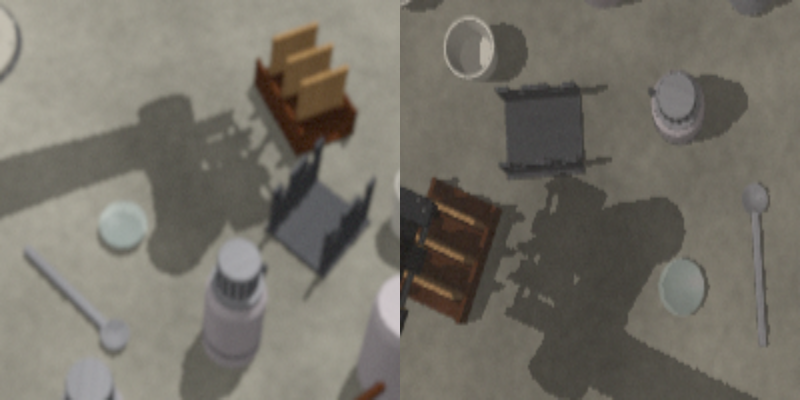

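All three coasters stand in the caddy, seen at crop (270–350, 30–110). The spoon lies with its bowl at crop (756,197) and its handle end at (762,345), clear of shadow, so I'll measure it and the rest.

```bash
python3 - <<'E'
from h import *
for n,box in(("top",(288,205,312,285)),("scene",(218,195,282,244))):
    z=np.load(n+"4.npz");p=z["p"].astype(np.float32);d=z["d"]
    x0,y0,x1,y1=box;c=p[y0:y1,x0:x1];med=np.median(c.reshape(-1,3),0)
    # table is olive (r>b); spoon bluish
    f=(c[...,2]-c[...,0])-(med[2]-med[0]);m=(f>7).astype(np.uint8)
    k,l,st,_=cv2.connectedComponentsWithStats(m,connectivity=8);i=1+np.argmax(st[1:,4]);m=l==i
    print(n,med,st[1:,:].tolist()[:8])
    v,u=np.nonzero(m);P=onz(n,u+x0,v+y0,.009)[:,:2]
    mu=P.mean(0);_,_,vt=np.linalg.svd(P-mu);a=vt[0]
    if a[0]<0:a=-a
    t=(P-mu)@a;h=t<np.percentile(t,65)  # handle side (bowl assumed at +x)
    Q=P[h];mq=Q.mean(0);_,_,vt=np.linalg.svd(Q-mq);b=vt[0]*np.sign(vt[0]@a)
    tt=(P-mq)@b;e0,e1=np.percentile(tt,[.5,99.5]);w=(P-mq)@[-b[1],b[0]]
    print("handle dir",np.degrees(np.arctan2(b[1],b[0])),"len",e1-e0,"origin",mq+b*(e0+.1),"fromfront",mq+b*(e1-.1),"width bowl",np.ptp(w[tt>e1-.03]),"hw",np.ptp(w[h]))
# rest plates
a=np.radians(0)
for n in("scene","top"):
    z=np.load(n+"0.npz");W=cloud(n,z["d"]);d=z["d"]
    k=(np.hypot(W[...,0]-.622,W[...,1]-.217)<.085)&(W[...,2]>.035)&(W[...,2]<.085)&(d>0);P=W[k]
    B=cv2.minAreaRect((P[:,:2]*1000).astype(np.float32));print(n,B,len(P))
    for lo in(0,1):
        q=P[(P[:,0]>B[0][0]/1000)==bool(lo)][:,:2];mq=q.mean(0);_,_,vt=np.linalg.svd(q-mq);b=vt[0]*np.sign(vt[0][1]);t=(q-mq)@b
        print(" plate",lo,mq,"dir",np.degrees(np.arctan2(b[1],b[0])),"mid",mq+b*(t.max()+t.min())/2,np.ptp(t))
E
```

```text
top [120. 115. 104.] [[3, 8, 13, 66, 356], [16, 67, 1, 1, 1]]
handle dir 5.574982545801373 len 0.19856363210486194 origin [ 0.4702 -0.1151] fromfront [ 0.4688 -0.1152] width bowl 0.03774536557257766 hw 0.019443892468145797
scene [153. 150. 138.] [[43, 0, 21, 5, 80], [4, 3, 53, 43, 427], [33, 48, 9, 1, 9]]
handle dir 5.64453258301671 len 0.19635996201323505 origin [ 0.4727 -0.1191] fromfront [ 0.4691 -0.1194] width bowl 0.04385319481542724 hw 0.020635277931511438
scene ((623.2489624023438, 213.2302703857422), (99.69538116455078, 120.05442810058594), 5.666054725646973) 460
 plate 0 [0.5802 0.2072] dir 95.4781385654684 mid [0.58   0.2089] 0.12005362069461034
 plate 1 [0.6698 0.2154] dir 95.45453617844004 mid [0.6694 0.2191] 0.11661844083437826
top ((621.4121704101562, 219.56973266601562), (96.25559997558594, 116.49647521972656), 5.464860916137695) 280
 plate 0 [0.5763 0.216 ] dir 95.59256052919129 mid [0.5764 0.2157] 0.11572148577138097
 plate 1 [0.6654 0.2235] dir 95.35111367344739 mid [0.6655 0.2228] 0.1144666804463899
```

Request:
jog_arm(plan="0.887 -0.387 0 0 0 0 0;0.887 -0.387 0 0 0 0 0;0.887 -0.387 0 0 0 0 0;0.887 -0.387 0 0 0 0 0;0.887 -0.387 0 0 0 0 0;0.887 -0.387 0 0 0 0 0;0.887 -0.387 0 0 0 0 0;0.887 -0.387 0 0 0 0 0;0.887 -0.387 0 0 0 0 0;0.887 -0.387 0 0 0 0 0")

```text
time_s: 57.45
tcp_pos: [0.4491, 0.1218, 0.193]
ee_rot: [[-0.322, -0.947, -0.002], [-0.947, 0.322, -0.001], [0.001, 0.001, -1.0]]
wrist_force: [0.3, -1.0, 0.0]
gripper_width: 0.499
gripper_force: 0.0
```

Request:
jog_arm(plan="0.887 -0.387 0 0 0 0 0;0.887 -0.387 0 0 0 0 0;0.887 -0.387 0 0 0 0 0;0.887 -0.387 0 0 0 0 0;0.887 -0.387 0 0 0 0 0;0.887 -0.387 0 0 0 0 0;0.887 -0.387 0 0 0 0 0;0.887 -0.387 0 0 0 0 0;0.887 -0.387 0 0 0 0 0;0.887 -0.387 0 0 0 0 0")

```text
time_s: 58.45
tcp_pos: [0.4693, -0.119, 0.193]
ee_rot: [[-0.322, -0.947, -0.002], [-0.947, 0.322, 0.0], [0.0, 0.002, -1.0]]
wrist_force: [-0.3, 1.1, -0.4]
gripper_width: 0.501
gripper_force: 0.0
```

Request:
jog_arm(plan="0 0 0 0 0 0.913 0;0 0 0 0 0 0.913 0;0 0 0 0 0 0.913 0;0 0 0 0 0 0.913 0;0 0 0 0 0 0.913 0;0 0 0 0 0 0.913 0;0 0 0 0 0 0.913 0;0 0 0 0 0 0.913 0;0 0 0 0 0 0.913 0;0 0 0 0 0 0 0")

```text
time_s: 59.45
tcp_pos: [0.4693, -0.118, 0.193]
ee_rot: [[-0.995, -0.095, -0.002], [-0.095, 0.995, 0.0], [0.002, 0.0, -1.0]]
wrist_force: [-0.4, -0.0, 0.6]
gripper_width: 0.5
gripper_force: 0.0
```

```bash
python3 - <<'E'
from h import *
go(.4702,-.1172,.05,-174.4)
go(.4702,-.1172,.003,-174.4)
p,d=cap("scene","5")
c=p[195:244,218:282].astype(float);z=np.load("scene4.npz")["p"][195:244,218:282].astype(float)
f=lambda q:(q[...,2]-q[...,0]>-8)
v,u=np.nonzero(f(z));v2,u2=np.nonzero(f(c));print("spoon mask before",u.mean(),v.mean(),len(u),"now",u2.mean(),v2.mean(),len(u2))
im=cv2.imread("pics/scene5.png");cv2.imwrite("pics/c7.png",cv2.resize(im[150:290,170:340],None,fx=4,fy=4))
E
```

```text
shift [-0.0482  0.0257  5.7205] turn -0.015155730072095253 th -174.52124584057677 tilt [ 0.0022 -0.0131] tcp [ 0.4693 -0.118   0.193 ] j [  5.16     9.7993 -21.2784  -0.0202 -59.0272 -89.6709] w 0.4997758086314101 t 59.45
shift [-0.0517  0.0251  7.6005] turn -0.015155730072095253 th -174.52124584057677 tilt [ 0.0022 -0.0131] tcp [ 0.4693 -0.118   0.193 ] j [  5.16     9.7993 -21.2784  -0.0202 -59.0272 -89.6709] w 0.4997758086314101 t 59.45
spoon mask before 36.53294573643411 23.131782945736433 516 now 36.474806201550386 22.934108527131784 516
```

View pics/c7.png

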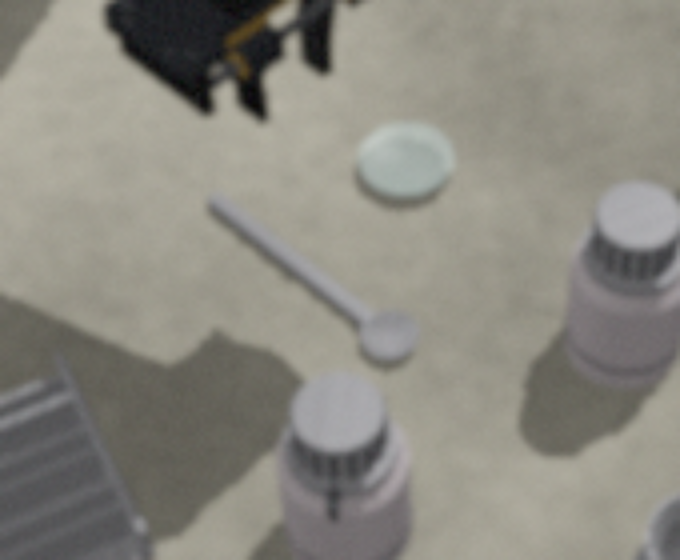

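The spoon hasn't moved and the saucer is clear. Going down.

Request:
jog_arm(plan="-0.04 0.03 0.8 0 0 0 0;0 0 0.85 0 0 0 0;0 0 0.85 0 0 0 0;0 0 0.85 0 0 0 0;0 0 0.85 0 0 0 0;0 0 0.8 0 0 0 0;0 0 0.7 0 0 0 0;0 0 0.6 0 0 0 0;0 0 0.5 0 0 0 0;0 0 0.3 0 0 0 0")

```text
time_s: 60.5
tcp_pos: [0.4701, -0.1172, 0.0151]
ee_rot: [[-0.995, -0.098, -0.002], [-0.098, 0.995, -0.0], [0.002, 0.0, -1.0]]
wrist_force: [-0.2, -0.1, -0.0]
gripper_width: 0.5
gripper_force: 0.0
```

```bash
python3 - <<'E'
from h import *
go(.4702,-.1172,.003,-174.4)
E
```

```text
shift [-0.0038  0.0005  0.484 ] turn -0.00023639167453737286 th -174.4018911333963 tilt [ 0.0006 -0.0155] tcp [ 0.4701 -0.1172  0.0151] j [  5.2539  24.0448 -33.245   -0.0076 -32.8346 -89.6495] w 0.5004684927769587 t 60.5
```

Request:
jog_arm(plan="0 0 0.2 0 0 0 0;0 0 0.15 0 0 0 0;0 0 0.1 0 0 0 0;0 0 0.03 0 0 0 0;0 0 0 0 0 0 0;0 0 0 0 0 0 1;0 0 0 0 0 0 1;0 0 0 0 0 0 1;0 0 0 0 0 0 1;0 0 0 0 0 0 1")

```text
time_s: 61.5
tcp_pos: [0.4709, -0.1172, 0.0044]
ee_rot: [[-0.995, -0.096, 0.0], [-0.096, 0.995, 0.0], [-0.0, 0.0, -1.0]]
wrist_force: [-0.2, 0.9, 0.4]
gripper_width: 0.134
gripper_force: 27.8
```

Request:
jog_arm(plan="0 0 0 0 0 0 1;0 0 0 0 0 0 1;0 0 0 0 0 0 1;0 0 0 0 0 0 1;0 0 0 0 0 0 1;0 0 0 0 0 0 1;0 0 0 0 0 0 1;0 0 0 0 0 0 1;0 0 0 0 0 0 1;0 0 0 0 0 0 1")

```text
time_s: 62.5
tcp_pos: [0.4709, -0.1172, 0.0044]
ee_rot: [[-0.995, -0.095, 0.0], [-0.095, 0.995, 0.0], [-0.0, -0.0, -1.0]]
wrist_force: [0.5, 0.3, 2.3]
gripper_width: 0.127
gripper_force: 30.0
```

Request:
jog_arm(plan="0 0 -0.2 0 0 0 1;0 0 -0.5 0 0 0 1;0 0 -0.8 0 0 0 1;0 0 -0.95 0 0 0 1;0 0 -0.95 0 0 0 1;0 0 -0.95 0 0 0 1;0 0 -0.95 0 0 0 1;0 0 -0.95 0 0 0 1;0 0 -0.9 0 0 0 1;0 0 -0.6 0 0 0 1")

```text
time_s: 63.5
tcp_pos: [0.471, -0.1172, 0.1999]
ee_rot: [[-0.995, -0.095, 0.002], [-0.095, 0.995, 0.0], [-0.002, -0.0, -1.0]]
wrist_force: [0.7, -0.3, -0.7]
gripper_width: 0.128
gripper_force: 30.0
```

Request:
jog_arm(plan="-0.3 0.5 0 0 0 0 1;-0.5 0.8 0 0 0 0 1;-0.55 0.87 0 0 0 0 1;-0.55 0.87 0 0 0 0 1;-0.55 0.87 0 0 0 0 1;-0.55 0.87 0 0 0 0 1;-0.55 0.87 0 0 0 0 1;-0.55 0.87 0 0 0 0 1;-0.55 0.87 0 0 0 0 1;-0.55 0.87 0 0 0 0 1")

```text
time_s: 64.5
tcp_pos: [0.5802, 0.1024, 0.1966]
ee_rot: [[-0.995, -0.096, -0.002], [-0.096, 0.995, -0.0], [0.002, -0.0, -1.0]]
wrist_force: [-0.6, -0.4, -0.6]
gripper_width: 0.136
gripper_force: 30.0
```

```bash
python3 - <<'E'
from h import *
go(.6252,.1865,.2,-174.5)
E
```

```text
shift [-2.1122  3.1759 -0.1414] turn -0.002432173347671096 th -174.51945738678137 tilt [-0.0016 -0.0173] tcp [0.5802 0.1024 0.1966] j [  25.7288   19.7493   -6.8868   -0.0398  -63.498  -110.2304] w 0.13643503244875896 t 64.5
```

Request:
jog_arm(plan="-0.53 0.79 0 0 0 0 1;-0.53 0.79 0 0 0 0 1;-0.53 0.79 0 0 0 0 1;-0.4 0.6 0 0 0 0 1;-0.12 0.18 0 0 0 0 1;0 0 0.6 0 0 0 1;0 0 0.9 0 0 0 1;0 0 0.9 0 0 0 1;0 0 0.6 0 0 0 1;0 0 0.3 0 0 0 1")

```text
time_s: 65.5
tcp_pos: [0.6238, 0.1834, 0.113]
ee_rot: [[-0.995, -0.095, -0.004], [-0.095, 0.995, -0.002], [0.005, -0.001, -1.0]]
wrist_force: [-0.4, -0.4, -1.4]
gripper_width: 0.132
gripper_force: 30.0
```

```bash
python3 - <<'E'
from h import *
go(.6252,.1865,.0555,-174.5)
p,d=cap("scene","6");p,d2=cap("top","6")
s=cv2.imread("pics/scene6.png");t=cv2.imread("pics/top6.png")
cv2.imwrite("pics/c8.png",np.hstack([cv2.resize(s[110:250,300:440],None,fx=3.5,fy=4,interpolation=cv2.INTER_CUBIC),cv2.resize(t[130:250,160:230],None,fx=4,fy=14/3,interpolation=cv2.INTER_CUBIC)]))
E
```

```text
shift [-0.077   0.1196  2.2985] turn -0.00786622320299557 th -174.56292978562396 tilt [-0.0103 -0.0328] tcp [0.6238 0.1834 0.113 ] j [  30.5958   29.6623   -3.6962   -0.0441  -56.9142 -115.1344] w 0.13228514136095065 t 65.5
```

View pics/c8.png

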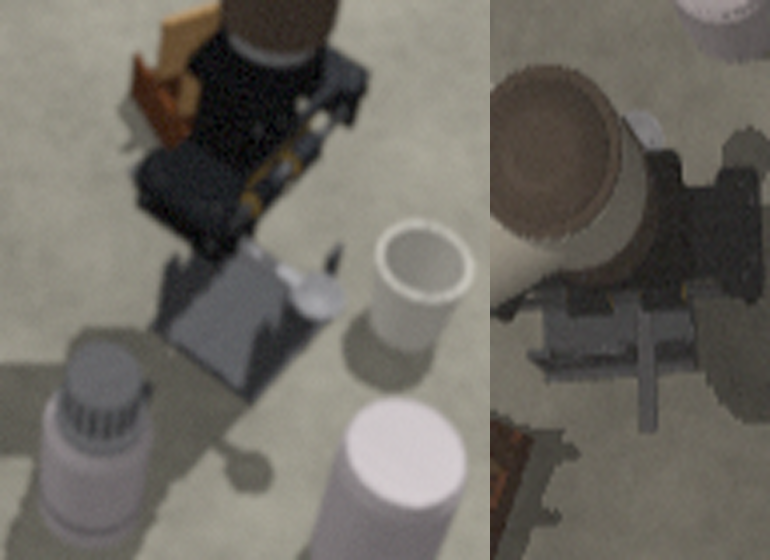

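Request:
jog_arm(plan="-0.07 0.11 0 0 0 0 1;0 0 0.3 0 0 0 1;0 0 0.4 0 0 0 1;0 0 0.3 0 0 0 1;0 0 0 0 0 0 1;0 0 0 0 0 0 1;0 0 0 0 0 0 1;0 0 0 0 0 0 1;0 0 0 0 0 0 1;0 0 0 0 0 0 1")

```text
time_s: 66.6
tcp_pos: [0.6271, 0.1872, 0.0908]
ee_rot: [[-0.995, -0.095, 0.0], [-0.095, 0.995, 0.0], [-0.0, 0.0, -1.0]]
wrist_force: [-0.0, 0.0, -0.4]
gripper_width: 0.127
gripper_force: 30.0
```

```bash
python3 - <<'E'
from h import *
go(.6252,.1865,.0545,-174.5)
p,d2=cap("top","7")
# handle tail vs near plate: depth-based, in rest frame
a=np.radians(5.5);W=cloud("top",d2)+[.001,-.0028,0]
q=W[...,:2]-[.6223,.2164];X=q@[np.cos(a),np.sin(a)];Y=q@[-np.sin(a),np.cos(a)];Z=W[...,2]
k=(X<-.055)&(X>-.11)&(abs(Y)<.06)&(Z>.05);print("tail",k.sum(),np.median(Y[k]),np.percentile(Y[k],[5,95]),np.median(Z[k]),X[k].min())
k=(X>.055)&(X<.11)&(abs(Y)<.06)&(Z>.05)&(Z<.1);print("bowl",k.sum(),np.median(Y[k]) if k.any() else 0)
z0=np.load("top0.npz");W0=cloud("top",z0["d"])+[.001,-.0028,0]
q=W0[...,:2]-[.6223,.2164];X=q@[np.cos(a),np.sin(a)];Y=q@[-np.sin(a),np.cos(a)];Z=W0[...,2]
for s in(-.045,.045):
    k=(abs(X-s)<.012)&(Z>.058)&(abs(Y)<.07);h,e=np.histogram(Y[k],np.arange(-.063,.064,.003));print(s,h.tolist())
E
```

```text
shift [ 0.0786 -0.02    1.4539] turn -0.003007105553542999 th -174.52405684442834 tilt [0.0014 0.0028] tcp [0.6271 0.1872 0.0908] j [  30.7526   31.1646   -4.6236   -0.0004  -54.187  -115.2764] w 0.1271748333564026 t 66.6
tail 405 0.03964002377443904 [-0.034   0.0584] 0.41793624050547895 -0.1098344411156425
bowl 48 -0.03812502615128527
-0.045 [0, 0, 2, 2, 3, 3, 3, 2, 0, 0, 0, 0, 0, 0, 3, 1, 3, 2, 2, 3, 3, 3, 2, 4, 1, 4, 4, 2, 0, 0, 0, 0, 0, 0, 2, 3, 4, 3, 3, 4, 1, 0]
0.045 [0, 1, 2, 3, 4, 2, 3, 3, 0, 0, 0, 0, 0, 0, 2, 2, 2, 2, 5, 2, 4, 2, 2, 4, 3, 4, 3, 2, 0, 0, 0, 0, 0, 0, 4, 2, 4, 3, 2, 4, 0, 0]
```

```bash
python3 - <<'E'
from h import *
a=np.radians(5.5);d=np.load("top7.npz")["d"];W=cloud("top",d)+[.001,-.0028,0]
q=W[...,:2]-[.6223,.2164];X=q@[np.cos(a),np.sin(a)];Y=q@[-np.sin(a),np.cos(a)];Z=W[...,2]
for lo,hi in((-.12,-.055),(-.12,-.085),(-.085,-.055)):
    k=(X<hi)&(X>lo)&(Y>-.06)&(Y<0)&(Z>.06)&(Z<.12);print("tail",k.sum(),np.percentile(Y[k],[5,50,95]),np.median(Z[k]),X[k].min())
E
```

```text
tail 69 [-0.0366 -0.0316 -0.0257] 0.09568582716208285 -0.09674280705187709
tail 24 [-0.0364 -0.0314 -0.0255] 0.09677858017086527 -0.09674280705187709
tail 45 [-0.0366 -0.0316 -0.026 ] 0.09567230460226295 -0.0827148791347947
```

The handle sits at y = −31 mm in the rest frame, against a notch centre of −30 mm, and is parallel to the rest. I'll lower it slowly.

Request:
jog_arm(plan="0.06 0 0.1 0 0 0 1;0 0 0.2 0 0 0 1;0 0 0.2 0 0 0 1;0 0 0.2 0 0 0 1;0 0 0.2 0 0 0 1;0 0 0.1 0 0 0 1;0 0 0.1 0 0 0 1;0 0 0 0 0 0 1;0 0 0 0 0 0 1;0 0 0 0 0 0 1")

```text
time_s: 67.65
tcp_pos: [0.6257, 0.1871, 0.0634]
ee_rot: [[-0.995, -0.095, 0.0], [-0.095, 0.995, 0.0], [-0.0, 0.0, -1.0]]
wrist_force: [0.3, -0.2, -1.0]
gripper_width: 0.133
gripper_force: 30.0
```

```bash
python3 - <<'E'
from h import *
go(.6252,.1865,.0545,-174.5)
E
```

```text
shift [ 0.0216 -0.0203  0.3543] turn -0.002498805316992758 th -174.51999044253594 tilt [0.0013 0.0035] tcp [0.6257 0.1871 0.0634] j [  30.8101   32.749    -6.3296    0.0038  -50.8915 -115.3325] w 0.13267125464344715 t 67.65
```

Down the last 9 mm, stopping 1 mm short to see the force.

Request:
jog_arm(plan="0 0 0.1 0 0 0 1;0 0 0.1 0 0 0 1;0 0 0.08 0 0 0 1;0 0 0.05 0 0 0 1;0 0 0.03 0 0 0 1;0 0 0 0 0 0 1;0 0 0 0 0 0 1;0 0 0 0 0 0 1;0 0 0 0 0 0 1;0 0 0 0 0 0 1")

```text
time_s: 68.65
tcp_pos: [0.6254, 0.1869, 0.0544]
ee_rot: [[-0.995, -0.096, -0.0], [-0.096, 0.995, -0.0], [0.0, -0.0, -1.0]]
wrist_force: [-2.5, 0.3, 3.3]
gripper_width: 0.13
gripper_force: 30.0
```

Request:
jog_arm(plan="0 0 0 0 0 0 0.6;0 0 0 0 0 0 0.6;0 0 0 0 0 0 0.5;0 0 0 0 0 0 0.4;0 0 0 0 0 0 0.35;0 0 0 0 0 0 0.35;0 0 -0.2 0 0 0 0.35;0 0 -0.4 0 0 0 0.35;0 0 -0.6 0 0 0 0.35;0 0 -0.6 0 0 0 0.35")

```text
time_s: 69.65
tcp_pos: [0.6258, 0.1871, 0.1005]
ee_rot: [[-0.995, -0.096, 0.001], [-0.096, 0.995, 0.0], [-0.001, 0.0, -1.0]]
wrist_force: [0.3, -0.0, 0.6]
gripper_width: 0.322
gripper_force: 0.0
```

Request:
jog_arm(plan="0 0 -0.8 0 0 0 0.35;0 0 -0.8 0 0 0 0.35;0 0 -0.8 0 0 0 0.35;0 0 -0.8 0 0 0 0.35;0 0 -0.8 0 0 0 0.35;0.9 -0.4 0 0 0 0 0.35;0.9 -0.4 0 0 0 0 0.35;0.9 -0.4 0 0 0 0 0.35;0.9 -0.4 0 0 0 0 0.35;0.9 -0.4 0 0 0 0 0.35")

```text
time_s: 70.65
tcp_pos: [0.5176, 0.126, 0.2002]
ee_rot: [[-0.995, -0.096, 0.002], [-0.096, 0.995, 0.001], [-0.002, 0.001, -1.0]]
wrist_force: [-0.0, 0.1, 0.2]
gripper_width: 0.324
gripper_force: 0.0
```

Request:
jog_arm(plan="0.7 -0.9 0 0 0 0 0.35;0.7 -0.9 0 0 0 0 0.35;0.7 -0.9 0 0 0 0 0.35;0.3 -0.9 0 0 0 0 0.35;0 -0.9 0 0 0 0 0.35;0 -0.9 0 0 0 0 0.35;0 -0.9 0 0 0 0 0.35;0 -0.9 0 0 0 0 0.35;0 -0.9 0 0 0 0 0.35;0 0 0 0 0 0 0.35")

```text
time_s: 71.65
tcp_pos: [0.4781, -0.0825, 0.2]
ee_rot: [[-0.996, -0.093, 0.002], [-0.093, 0.996, -0.0], [-0.001, -0.0, -1.0]]
wrist_force: [-0.5, 0.5, 0.3]
gripper_width: 0.323
gripper_force: 0.0
```

```bash
python3 - <<'E'
from h import *
go(.4,-.2,.2)
p,d=cap("scene","8");p,d2=cap("top","8")
a=np.radians(5.5);W=cloud("top",d2)+[.001,-.0028,0]
q=W[...,:2]-[.6223,.2164];X=q@[np.cos(a),np.sin(a)];Y=q@[-np.sin(a),np.cos(a)];Z=W[...,2]
for lo,hi in((-.12,-.055),(-.03,.03),(.06,.12)):
    k=(X<hi)&(X>lo)&(Y>-.055)&(Y<-.005)&(Z>.045)&(Z<.12);print(k.sum(),np.percentile(Y[k],[5,50,95]),np.median(Z[k]),X[k].min(),X[k].max())
for n,dd in(("scene",d),("top",d2)):
    W=cloud(n,dd)
    for x,y in((.6526,.0093),(.642,-.22)):
        m=(np.hypot(W[...,0]-x,W[...,1]-y)<.02)&(W[...,2]>.12)&(W[...,2]<.16);print(n,x,np.median(W[m][:,2]) if m.any() else None)
s=cv2.imread("pics/scene8.png");t=cv2.imread("pics/top8.png")
cv2.imwrite("pics/c9.png",np.hstack([cv2.resize(s[80:260,240:440],None,fx=2.5,fy=3),cv2.resize(t[120:300,100:220],None,fx=2.5,fy=3)]))
E
```

```text
shift [ 3.546  -4.3899 -0.0022] turn None th -174.68572236285135 tilt [-0.0021  0.0107] tcp [ 0.4781 -0.0825  0.2   ] j [  9.4537   9.4329 -20.6485   0.0264 -59.8345 -94.1527] w 0.32326633263636717 t 71.65
65 [-0.0364 -0.0315 -0.0261] 0.06029432340491181 -0.0996876525082573 -0.0550366970396382
86 [-0.0366 -0.0318 -0.0257] 0.05989754913198131 -0.028549249258967225 0.02998387036290437
136 [-0.047  -0.0306 -0.0155] 0.057040775394327836 0.060237053389825816 0.09845744532911026
scene 0.6526 0.1370116913313087
scene 0.642 0.13670758114672066
top 0.6526 0.13705832775023385
top 0.642 0.1367035436400994
```

View pics/c9.png

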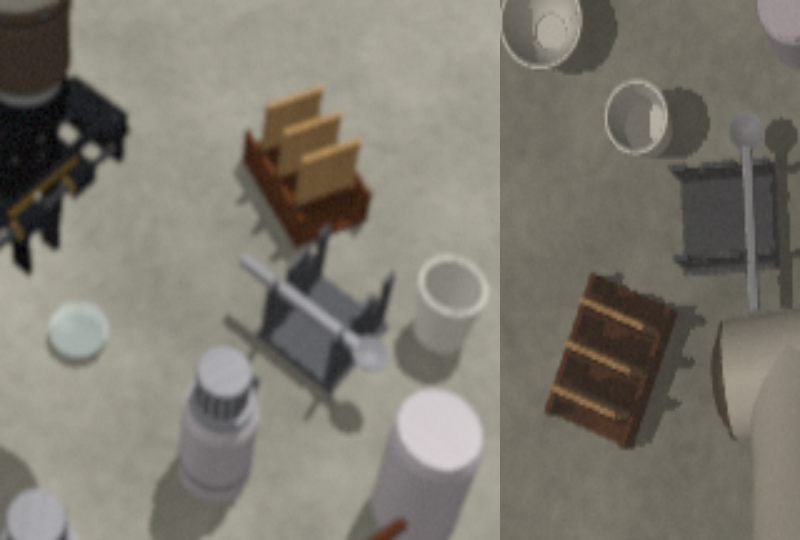

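The spoon lies level, with its underside at 50 mm, in both notches. One last look across the whole counter will show whether a second spoon was hidden by the arm.

```bash
python3 - <<'E'
import cv2,numpy as np
a=[cv2.resize(cv2.imread(f"pics/{n}.png"),(400,300)) for n in("scene8","scene4","top4","top8")]
cv2.imwrite("pics/c10.png",np.vstack([np.hstack(a[:2]),np.hstack(a[2:])]))
E
```

```text
(no output)
```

View pics/c10.png

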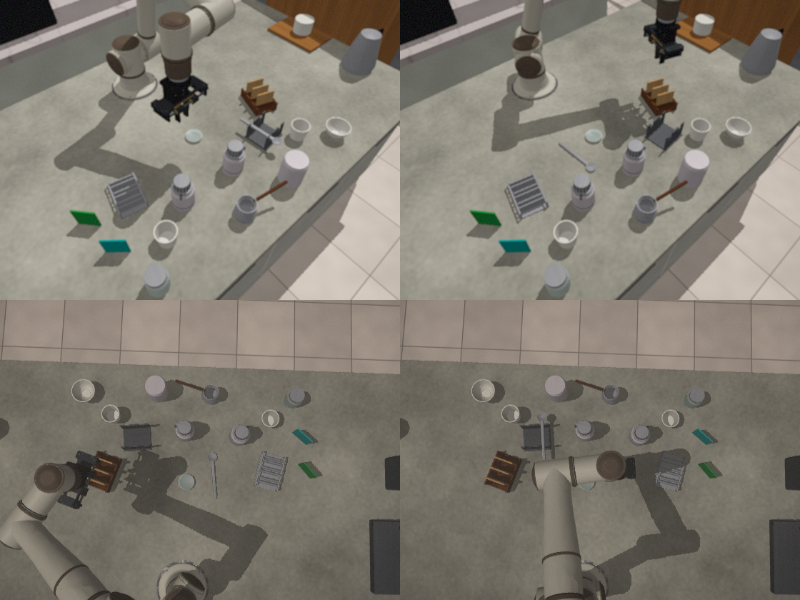

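There is no second spoon anywhere. The rack is empty, and the cups and saucer stand where they were. Handing in.

```bash
python3 -c "
from station import r
print(r.finish_job())"
```

```text
the job is handed in; nothing more can be done
None
```

The job is handed in at about 72 s: both tin caps were screwed home first, then all three coasters were stood in the caddy and the only spoon there was laid level in the rest, with the cups and saucer left where they were; the hand-in call returned no verdict.

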